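# Cap the open vacuum fittings and clip in the sample plate

### The arm

A 6-joint arm with a two-finger parallel gripper is mounted at the origin on the work surface. World frame = base frame: x ahead of the robot, y to its left, z up, the work surface at z = 0. Lengths are in m, angles in rad, forces in N, time in s.
With the tool pointing down it reaches from about 0.35 to 0.85 m from the base axis. Payload 8.1 kg.
Tool frame: the origin (TCP) lies on the centre line of the jaws, within the pads' length; the fingertips stand 14 mm ahead of it and the grasp point (between the pads) lies 5 mm behind it; z points along the fingers, y is the direction in which the jaws open and shut (so a half turn about z gives the same grasp; the last joint's range is limited). The gripper opens to 85 mm and grips with 20 to 120 N. Pads are 22 mm wide; open, the fingers measure 114 mm over their backs; the gripper's body (76 mm by 85 mm) begins 54 mm behind the grasp point. The pads swing forward as they close: fully open they stand 13 mm farther back than shut.
Start: joints at [1.069, 0.13, 1.488, -0, 1.523, -0.085], TCP at [0.243, 0.549, 0.219] pointing down, gripper open.
Joint ranges: [-2.96, 2.96], [-0.89, 2.26], [0.02, 2.5], [-1.34, 4.48], [0, 2.73], [-2.66, 2.66]. Speed limits (rad/s): [2.39, 2.39, 2.79, 3.14, 3.14, 3.14].

### API

Orientations are given as a rotation vector (axis times angle).
In Python, from plant import arm, grab_frame, camera_params gives the robot as it stands. The module is installed in compiled form; this text tells all that it offers.
- The arm moves only by the tool carry_out, never from a script. Its argument "targets" is a list of rows, each a list of 5 numbers: the opening, from -1 (shut) to 1 (fully open), then the shift along the tool's x, y, z in m, then the turn about the tool's z in rad. In form: [[grip, dx, dy, dz, roll], ...]. A call has 1 to 20 rows; each row is the pose to reach, as a shift and turn from the pose measured when the call began, along the tool's axes at that moment; what a row does not reach only later rows make up. A row lasts 1/8 s, in which the tool goes at most 62.5 mm and 10.7 degrees, less where a joint would pass 70% of its speed; a pose out of reach is approached as far as the arm can. A call with a gripper value outside its range is refused whole. The fingers move at their own pace and stop on an object; the grip force is fixed at half the most. Time passes only in rows, so rows that repeat a pose let the fingers close. It gives the time, the measured TCP pose, the force and the opening at its end, in the units of the state.
- arm.get_obs(): the state, without advancing time (a new reading comes with each control period).
- grab_frame(name): name is "side" or "top" or "wrist"; returns the picture (384x512x3 uint8, red, green, blue); there is no depth.
- camera_params(name): a dict with "camera_matrix" (3x3 intrinsics, pixels), "dist_coeffs" ([k1, k2, p1, p2, k3] as OpenCV has them; the pictures are not rectified), "world_from_camera" (4x4, takes a point from camera to world coordinates); the wrist camera has in their place "T_tool_cam" (4x4, takes a point from camera to tool coordinates, whose origin is the TCP and whose axes are the flange's). Camera axes: x right, y down, z forward; pixel columns grow to the right and rows downward; lengths in m; the calibration is good to about 2 mm. A picture is of the moment at which its call begins: read the wrist's pose just before it. camera_params takes no time and is no camera call.
- arm.job_done(): hands the job in, once; it reports no verdict.
The state is a dict: "clock": time; "joints": joint angles; "dq": joint speeds; "effort": joint torques, N m; "eef_pos": TCP position; "ee_rot": TCP orientation; "contact_force": force on the tool from outside, world axes, zero at the start; "torque": the same for the moment, N m; "finger_gap": finger opening in m.
Only numpy, scipy, OpenCV 4.12 (cv2) and the standard library are available. Lean on these libraries where they do the work, as an engineer would, in place of code of your own. Each camera call takes 0.05 s, during which the arm holds its last target. There are 200 camera calls.

### The job

The parts for closing up the bench are in one stack; take it apart. Slide the copper sample plate, front end first, straight along the middle of the stage bed and under the green spring clip up to the stop block, and put each dust cap flat inside the rim of the open fitting of its own colour and size. Leave everything released and at rest.

Things in the scene. Friction and masses are not known exactly. Their poses are not given: they have to be found in the camera images.
- plate: copper sample plate, 72 long (its x) x 22 wide (y) x 6 mm thick, flat on top of the stack; origin at the centre of its underside, z up. A black grip block (22 mm along x, 12 mm in y) stands on its rear part, centred at x = -25 mm, its top 24 mm above the underside. The end at x = +36 mm, with a violet patch, is the front: it goes under the clip
- cap_large: red plastic dust cap, a solid flat disc 66 mm in diameter and 16 mm thick; at the start at the bottom of the stack, standing on the bench; origin at the centre of its underside, z up
- cap_medium: blue plastic dust cap, a solid flat disc 53 mm in diameter and 16 mm thick; at the start lying on the red cap; origin at the centre of its underside, z up
- cap_small: yellow plastic dust cap, a solid flat disc 40 mm in diameter and 16 mm thick; at the start lying on the blue cap, right under the sample plate; origin at the centre of its underside, z up
- port_large: open steel vacuum fitting with a red rim, fixed to the bench, mouth upwards with a dark bore; takes the 66 mm red cap. Origin at the centre of its foot on the bench, z up. The cap's flat seat is 30 mm above the origin, encircled by a rim that rises 3.5 mm above the seat (inner diameter 78 mm, outer 84 mm)
- port_medium: open steel vacuum fitting with a blue rim, fixed to the bench, mouth upwards with a dark bore; takes the 53 mm blue cap. Origin at the centre of its foot on the bench, z up. The cap's flat seat is 30 mm above the origin, encircled by a rim that rises 3.5 mm above the seat (inner diameter 65 mm, outer 71 mm)
- port_small: open steel vacuum fitting with a yellow rim, fixed to the bench, mouth upwards with a dark bore; takes the 40 mm yellow cap. Origin at the centre of its foot on the bench, z up. The cap's flat seat is 30 mm above the origin, encircled by a rim that rises 3.5 mm above the seat (inner diameter 52 mm, outer 58 mm)
- stage: aluminium sample stage fixed to the bench, 150 long (its x) x 56 mm wide (its y), with a green spring clip at its +x end; origin at the centre of its underside, z up. Bed 20 mm above the origin, bare from x = -75 to +15 mm. The plate is slid along +x lightly on the smooth bed or 1 to 2 mm above it. A grey stop block has its face at x = +55 mm (the plate's origin is then at x = +19)
- clip (a joint): green spring clip, 24 mm wide, in stage axes: hinge at x = +70, 37 mm up; presses at x = +38, resting 2 mm above the bed when empty; its upturned lip ends at x = +15, about 13 mm above the bed, open to -x. Smooth; the plate's front edge lifts it with a push of a few N. Value in rad: 0 empty, about 0.1 on the plate, 0.6 at most; presses with 2 to 3 N
Not all that is in view belongs to the job. Of the things shaped like the plate, the copper one is meant. What is shaped like the cap_large but pink is not meant.

How it is judged:
By the outcome, as a careful person would: the job done as asked, in the order asked, and still so for the second after the job is handed in, with the robot touching nothing.
It also fails if it takes over 96 s, if anything falls off the work surface, if the arm or the gripper's body presses on something with over 40 N, if the wrist force passes 120 N, or if a joint passes its speed limit or range.

## Working session

There is one attempt and no reset: what is moved stays moved. The work goes in short steps, Python scripts to look and compute and a tool call to move; the robot and the scene stay as the last step left them, time stands still between calls to the robot, and variables do not carry over. Pictures are saved under pics/ and viewed, about 12 in all and at most 16, crops included, and the job is handed in when it is done.

Besides the shell and the picture viewer there is one more tool, called after ">>>" as a command line: name --pt "numbers of a row" for each row, then --argument value for the rest. carry_out: Moves the arm, as the interface text tells. Its arguments: {"type":"object","properties":{"targets":{"type":"array","items":{"type":"array","items":{"type":"number"}}}},"required":["targets"]}

```bash
mkdir -p pics; cat > h.py <<'E'
import numpy as np, cv2
from plant import arm, grab_frame, camera_params
from scipy.spatial.transform import Rotation as R
def snap(n,f):
    o=arm.get_obs(); im=grab_frame(n); cv2.imwrite(f'pics/{f}.png',im[:,:,::-1]); np.savez(f'pics/{f}.npz',p=o['eef_pos'],r=o['ee_rot']); return im
def cam(n,f=None):
    c=camera_params(n)
    if n=='wrist':
        d=np.load(f'pics/{f}.npz'); T=np.eye(4); T[:3,:3]=R.from_rotvec(d['r']).as_matrix(); T[:3,3]=d['p']; T=T@np.array(c['T_tool_cam'])
    else: T=np.array(c['world_from_camera'])
    return np.array(c['camera_matrix']),np.array(c['dist_coeffs']),T
def ray(n,uv,z,f=None):
    K,D,T=cam(n,f)
    q=cv2.undistortPoints(np.array(uv,float).reshape(-1,1,2),K,D)[:,0]
    d=np.c_[q,np.ones(len(q))]@T[:3,:3].T
    return T[:3,3]+d*((z-T[2,3])/d[:,2])[:,None]
def totool(v):  # world vector -> tool axes
    return R.from_rotvec(arm.get_obs()['ee_rot']).as_matrix().T@np.array(v)
E
python3 - <<'E'
from h import *
print(arm.get_obs())
for n in('top','side','wrist'):
    snap(n,n+'0'); print(n,cam(n,n+'0')[2].round(3).tolist(),cam(n,n+'0')[0].round(0).tolist())
E
```

```text
{'clock': 0.0, 'joints': array([ 1.06862627e+00,  1.31167856e-01,  1.48929801e+00, -2.48650528e-05,
        1.52297710e+00, -8.53853189e-02]), 'dq': array([-0.00206698,  0.00128412, -0.00028652, -0.00059187,  0.00028817,
       -0.00044495]), 'effort': array([-2.53896142e-03, -5.69380689e+01, -5.00563037e+01, -2.87316252e-04,
        1.45427583e-02, -2.48115623e-05]), 'eef_pos': array([0.24259642, 0.54814114, 0.21773016]), 'ee_rot': array([-6.49847637e-01, -3.07312183e+00,  2.79278430e-03]), 'contact_force': array([ 0.24524515, -0.21281243,  0.23837076]), 'torque': array([ 0.00154043, -0.05696728,  0.00791978]), 'finger_gap': 0.08506207266702072}
top [[-0.001, -0.995, 0.104, 0.487], [-0.999, -0.003, -0.039, 0.021], [0.039, -0.104, -0.994, 0.891], [0.0, 0.0, 0.0, 1.0]] [[390.0, 0.0, 258.0], [0.0, 390.0, 191.0], [0.0, 0.0, 1.0]]
side [[0.984, -0.116, 0.138, 0.433], [-0.181, -0.615, 0.768, -0.844], [-0.004, -0.78, -0.626, 0.722], [0.0, 0.0, 0.0, 1.0]] [[465.0, 0.0, 261.0], [0.0, 465.0, 190.0], [0.0, 0.0, 1.0]]
wrist [[0.406, 0.867, 0.29, 0.168], [0.914, -0.384, -0.13, 0.582], [-0.001, 0.318, -0.948, 0.373], [0.0, 0.0, 0.0, 1.0]] [[275.0, 0.0, 255.0], [0.0, 275.0, 188.0], [0.0, 0.0, 1.0]]
```

View pics/top0.png

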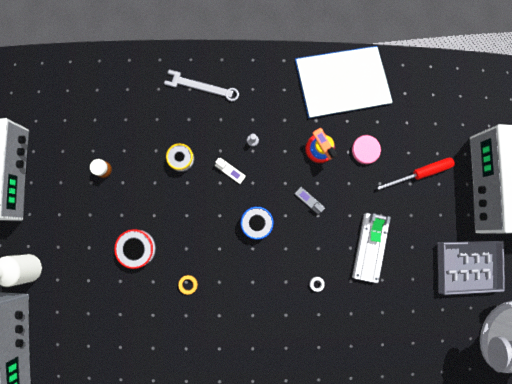

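View pics/side0.png

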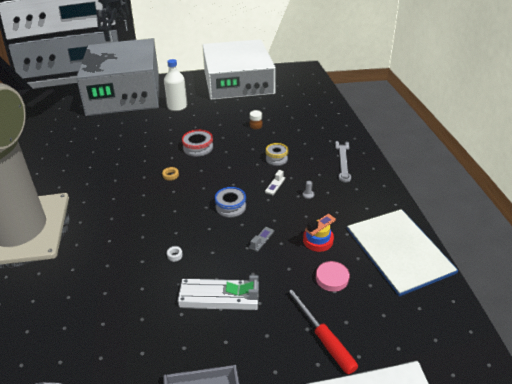

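The top view shows three things shaped like the plate: copper at (322,138) on the stack, white at (230,171) and grey at (310,200). The copper one is meant. Two large discs could be the red cap: the red stack base at (320,148), which is meant, and the pink disc at (367,150), which is not. The ports are red (134,249), blue (257,223) and yellow (180,157). The rings at (188,285) and (317,285) are distractors. The stage is at (372,248), with the clip at its upper end.

```bash
python3 - <<'E'
from h import *
im=cv2.imread('pics/top0.png')
s=cv2.imread('pics/side0.png')
a=cv2.resize(im[115:175,280:360],None,fx=5,fy=5,interpolation=cv2.INTER_CUBIC)
b=cv2.resize(im[205:290,335:405],(400,486),interpolation=cv2.INTER_CUBIC)
c=cv2.resize(s[205:255,295:345],(300,300),interpolation=cv2.INTER_CUBIC)
o=np.zeros((600,800,3),np.uint8); o[:300,:400]=a; o[:486,400:]=b; o[300:,:300]=c
cv2.imwrite('pics/crop1.png',o)
h=cv2.cvtColor(im,cv2.COLOR_BGR2HSV)
def m(lo,hi): return cv2.inRange(h,lo,hi)
def comps(k):
    n,l,st,ce=cv2.connectedComponentsWithStats(k)
    return [(st[i],ce[i],np.argwhere(l==i)[:,::-1]) for i in range(1,n) if st[i][4]>15]
for nm,k in dict(red=m((0,150,90),(5,255,255))|m((172,150,90),(180,255,255)),orange=m((6,100,90),(19,255,255)),yellow=m((20,100,90),(35,255,255)),blue=m((100,120,70),(125,255,255)),violet=m((126,50,60),(160,255,255)),green=m((50,120,70),(85,255,255))).items():
    for st,ce,p in comps(k):
        z=.0335 if nm in('red','yellow','blue') else .1
        e=cv2.minEnclosingCircle(p.astype(np.int32)); f=cv2.fitEllipse(cv2.convexHull(p.astype(np.int32))) if len(cv2.convexHull(p.astype(np.int32)))>5 else None
        print(nm,st,ce.round(1),'ell',None if f is None else np.round(f[0],1),'->',ray('top',f[0] if f else ce,z)[0].round(4))
E
```

```text
red [305 135  24  28 165] [312.8 151.3] ell [318.2 148.7] -> [ 0.6726 -0.1483  0.0335]
red [413 157  42  23 455] [434.1 167.6] ell [433.2 168. ] -> [ 0.6311 -0.4213  0.0335]
red [114 229  39  40 209] [132.  248.7] ell [132.9 248.7] -> [0.4483 0.262  0.0335]
orange [312 127  20  33 195] [322.6 141.6] ell [322.4 141.1] -> [ 0.6745 -0.1445  0.1   ]
orange [102 162  10  15  54] [107.6 169.7] ell [105.  168.9] -> [0.6139 0.3068 0.1   ]
orange [178 275  20  20  57] [187.6 283.9] ell [187.5 284.3] -> [0.3809 0.132  0.1   ]
orange [182 279  12  12  37] [187.8 284.6] ell [187.5 284.4] -> [0.3808 0.132  0.1   ]
yellow [326 135   8  13  56] [330.  140.1] ell [329.6 140.9] -> [ 0.691  -0.1751  0.0335]
yellow [315 141   9  13  51] [318.5 147.7] ell [318.6 147.8] -> [ 0.6746 -0.1491  0.0335]
yellow [166 143  28  27 191] [179.1 155.3] ell [179.  155.9] -> [0.6541 0.1642 0.0335]
yellow [179 276  18  18 151] [187.4 284.5] ell [187.4 284.4] -> [0.372  0.1415 0.0335]
blue [349  46  29   4  32] [362.8  47.3] ell None -> [ 0.9234 -0.264   0.0335]
blue [318  51  23   4  28] [328.7  52.5] ell [328.6  52.5]
[... 812 characters left out ...]
19   0.1   ]
green [484 165   7   7  40] [487.  167.6] ell [487.  167.7] -> [ 0.6225 -0.5181  0.1   ]
green [  9 179   7   7  41] [ 12.1 181.7] ell [ 12.2 181.8] -> [0.5872 0.5122 0.1   ]
green [  9 188   7   6  41] [ 11.9 190.6] ell None -> [0.5684 0.5116 0.1   ]
green [  8 196   7   7  42] [ 11.1 199.3] ell [ 11.3 199.3] -> [0.5498 0.5119 0.1   ]
green [372 218  13  13 122] [377.8 224.2] ell [378.1 224.3] -> [ 0.5003 -0.2586  0.1   ]
green [371 231  10  11  87] [375.1 236.1] ell [374.8 235.9] -> [ 0.4764 -0.2511  0.1   ]
green [  8 363   9  10  61] [ 12.1 367.3] ell [ 12.2 367.3] -> [0.1956 0.5072 0.1   ]
green [  9 373   8   9  55] [ 12.5 377.1] ell [ 12.5 377.1] -> [0.1741 0.5077 0.1   ]
```

View pics/crop1.png

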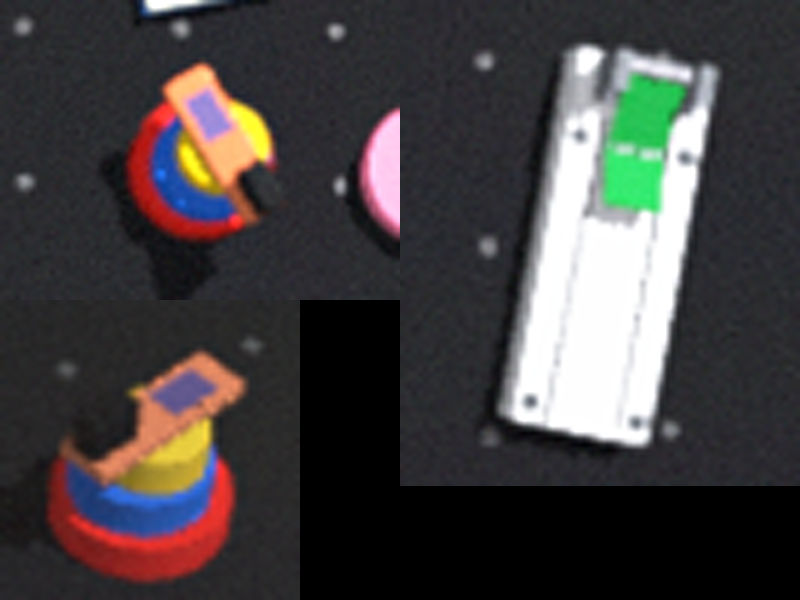

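View pics/wrist0.png

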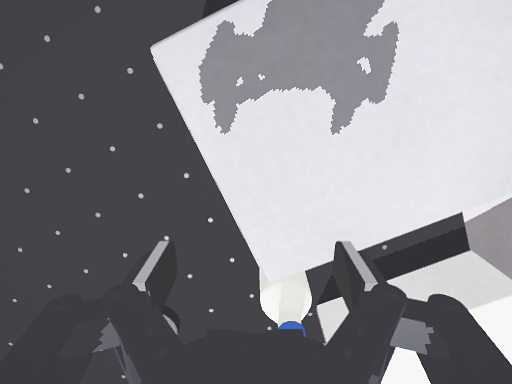

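The crop confirms it: a copper plate with a violet front patch at upper left and the black block at lower right, lying on yellow, blue and red. I'll move over it for a close wrist look.

>>> carry_out --pt "1 -0.673 -0.47 0 2.147" --pt "1 -0.673 -0.47 0 2.147" --pt "1 -0.673 -0.47 0 2.147" --pt "1 -0.673 -0.47 0 2.147" --pt "1 -0.673 -0.47 0 2.147" --pt "1 -0.673 -0.47 0 2.147" --pt "1 -0.673 -0.47 0 2.147" --pt "1 -0.673 -0.47 0.028 2.147" --pt "1 -0.673 -0.47 0.028 2.147" --pt "1 -0.673 -0.47 0.028 2.147" --pt "1 -0.673 -0.47 0.028 2.147" --pt "1 -0.673 -0.47 0.028 2.147" --pt "1 -0.673 -0.47 0.028 2.147" --pt "1 -0.673 -0.47 0.028 2.147" --pt "1 -0.673 -0.47 0.028 2.147" --pt "1 -0.673 -0.47 0.028 2.147" --pt "1 -0.673 -0.47 0.028 2.147"

```text
clock: 2.28
eef_pos: [0.6677, -0.1525, 0.1914]
ee_rot: [3.009, 0.897, -0.0]
contact_force: [-0.1, 0.2, -0.5]
finger_gap: 0.0853
```

```bash
python3 - <<'E'
from h import *
im=snap('wrist','w1'); o=arm.get_obs(); print(o['clock'],o['eef_pos'],o['ee_rot'],o['joints'],R.from_rotvec(o['ee_rot']).as_matrix().round(3).tolist())
print(np.array(camera_params('wrist')['T_tool_cam']).round(3).tolist())
E
```

```text
2.325 [ 0.66776448 -0.15261986  0.19142761] [ 3.00926981e+00  8.97138073e-01 -2.52308051e-04] [-2.98799546e-01  3.71274963e-01  1.25706361e+00 -1.28873500e-03
  1.51258864e+00  6.92600174e-01] [[0.837, 0.548, 0.0], [0.548, -0.837, -0.001], [-0.001, 0.001, -1.0]]
[[-0.001, -0.949, -0.317, 0.082], [1.0, -0.001, 0.0, -0.0], [-0.001, -0.317, 0.949, -0.155], [0.0, 0.0, 0.0, 1.0]]
```

View pics/w1.png

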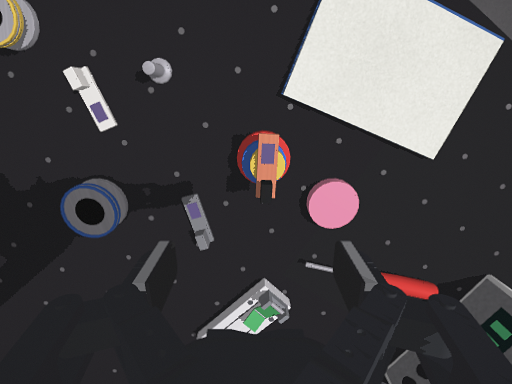

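Wrist view: the copper plate is nearly aligned with the image columns, front end at (268,135), rear at (266,197), with the black block between the two copper strips. The pink disc is at (333,204). Next I'll compute the plate pose.

```bash
cat >> h.py <<'E'
def copper(im):
    h=cv2.cvtColor(im,cv2.COLOR_RGB2HSV); k=cv2.inRange(h,(5,90,60),(17,210,255))
    n,l,st,ce=cv2.connectedComponentsWithStats(k); return k,st,l
E
python3 - <<'E'
from h import *
im=cv2.cvtColor(cv2.imread('pics/w1.png'),cv2.COLOR_BGR2RGB)
h=cv2.cvtColor(im,cv2.COLOR_RGB2HSV)
for y,x in ((145,260),(145,275),(190,258),(190,274),(165,253),(170,267)): print(y,x,im[y,x],h[y,x])
k,st,l=copper(im); k[:, :240]=0;k[:,300:]=0;k[:120]=0;k[210:]=0
p=np.argwhere(k)[:,::-1]; r=cv2.minAreaRect(p.astype(np.int32)); b=cv2.boxPoints(r); print(r,b.tolist())
w=ray('wrist',b,.054,'w1'); print(w.round(4).tolist(), w.mean(0), [np.linalg.norm(w[i]-w[(i+1)%4]).round(4) for i in range(4)])
v=cv2.inRange(h,(115,50,40),(150,255,255)); v[:, :240]=0;v[:,300:]=0;v[:120]=0;v[182:]=0
pv=np.argwhere(v)[:,::-1]; print('violet',pv.mean(0),len(pv),ray('wrist',pv.mean(0),.054,'w1'))
# vs top
print('top', ray('top',[321.3,137.6],.054))
o=cv2.resize(im[115:215,215:320],None,fx=5,fy=5,interpolation=cv2.INTER_CUBIC); cv2.imwrite('pics/c2.png',o[:,:,::-1])
E
```

```text
145 260 [221 136 105] [  8 134 221]
145 275 [229 140 109] [  8 134 229]
190 258 [123  78  63] [  8 124 123]
190 274 [226 140 108] [  8 133 226]
165 253 [229 201  92] [ 24 153 229]
170 267 [213 133 104] [  8 131 213]
((269.5349426269531, 165.30174255371094), (25.867685317993164, 65.06871032714844), 2.862405300140381) [[254.99253845214844, 197.1496124267578], [258.241943359375, 132.16209411621094], [284.07733154296875, 133.45387268066406], [280.82794189453125, 198.44139099121094]]
[[0.6458, -0.1671, 0.054], [0.7085, -0.1302, 0.054], [0.7222, -0.1537, 0.054], [0.6605, -0.1925, 0.054]] [ 0.68423984 -0.16086443  0.054     ] [np.float64(0.0728), np.float64(0.0272), np.float64(0.073), np.float64(0.0294)]
violet [266.26056338 153.99295775] 284 [[ 0.69381154 -0.1501808   0.054     ]]
top [[ 0.69330474 -0.15175345  0.054     ]]
```

View pics/c2.png

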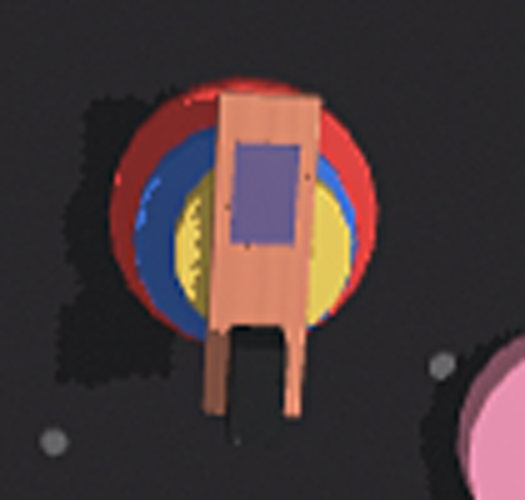

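```bash
python3 - <<'E'
from h import *
c=[[258.6,134],[279.2,134.6],[255.8,197.6],[274.8,198]]
w=ray('wrist',c,.054,'w1'); print(w.round(4).tolist())
f=(w[0]+w[1])/2; b=(w[2]+w[3])/2; d=f-b; print('len',np.linalg.norm(d),'wid',np.linalg.norm(w[0]-w[1]),np.linalg.norm(w[2]-w[3]),'yaw',np.degrees(np.arctan2(d[1],d[0])),'yaw sides',[np.degrees(np.arctan2(*(w[i]-w[i+2])[1::-1])) for i in(0,1)],'cen',(f+b)/2)
u=d/np.linalg.norm(d); cen=(f+b)/2; blk=cen-.025*u; print('block',blk)
o=arm.get_obs(); print('tool delta',totool(blk-o['eef_pos']),'tool x yaw',np.degrees(np.arctan2(*R.from_rotvec(o['ee_rot']).as_matrix()[1::-1,0])))
K,D,T=cam('wrist','w1')
# stage features & caps
im=cv2.cvtColor(cv2.imread('pics/w1.png'),cv2.COLOR_BGR2HSV)
E
```

```text
[[0.7071, -0.1316, 0.054], [0.7184, -0.15, 0.054], [0.6458, -0.1682, 0.054], [0.6572, -0.1865, 0.054]]
len 0.07132189666660346 wid 0.021697333178081542 0.02154561873055624 yaw 30.802348743750837 yaw sides [np.float64(30.86393137922159), np.float64(30.740667913008004)] cen [ 0.68213162 -0.15906045  0.054     ]
block [ 0.66065815 -0.17186241  0.054     ]
tool delta [-0.01640541  0.01202666  0.13745307] tool x yaw 33.20122964819782
```

>>> carry_out --pt "1 -0.016 0.012 0 0.042" --pt "0 -0.016 0.012 0.05 0.042" --pt "0 -0.016 0.012 0.09 0.042" --pt "0 -0.016 0.012 0.11 0.042" --pt "0 -0.016 0.012 0.12 0.042" --pt "0 -0.016 0.012 0.121 0.042" --pt "0 -0.016 0.012 0.121 0.042"

```text
clock: 3.2
eef_pos: [0.6622, -0.1721, 0.0724]
ee_rot: [3.026, 0.833, 0.003]
contact_force: [-0.3, 0.9, -0.1]
finger_gap: 0.0427
```

```bash
python3 - <<'E'
from h import *
a=snap('wrist','w2'); b=snap('side','s2')
o=np.zeros((600,800,3),np.uint8); o[:384,:512]=a[:,:]; o[300:,500:]=cv2.resize(b[190:260,290:360],(300,300)); cv2.imwrite('pics/c3.png',o[:,:,::-1])
print(arm.get_obs()['eef_pos'],arm.get_obs()['ee_rot'],arm.get_obs()['contact_force'])
E
```

```text
[ 0.66210308 -0.17196208  0.07231537] [3.02590522 0.83335282 0.00333225] [ 0.66809329  0.47009271 -0.4987083 ]
```

View pics/c3.png

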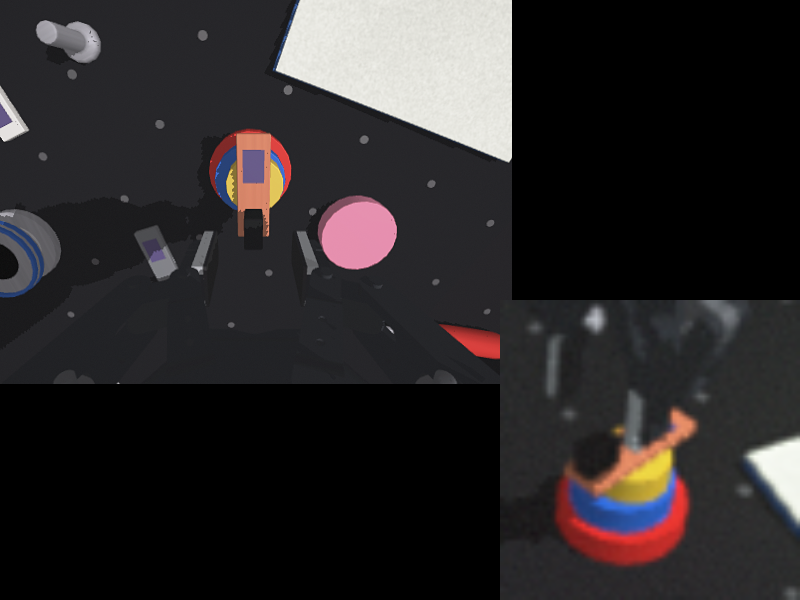

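The fingers at (203,250) and (308,250) bracket the black block at (253,228). Descending the last 2 mm and closing.

>>> carry_out --pt "0 -0.001 0 0.0025 0" --pt "-1 -0.001 0 0.0025 0" --pt "-1 -0.001 0 0.0025 0" --pt "-1 -0.001 0 0.0025 0" --pt "-1 -0.001 0 0.0025 0" --pt "-1 -0.001 0 0.0025 0"

```text
clock: 4.05
eef_pos: [0.6612, -0.1724, 0.0697]
ee_rot: [3.026, 0.833, 0.003]
contact_force: [1.1, -0.7, 0.4]
finger_gap: 0.0004
```

```bash
python3 - <<'E'
from h import *
o=arm.get_obs();print(o['eef_pos'],o['finger_gap'],o['contact_force'],o['torque'])
E
```

```text
[ 0.66119483 -0.17242177  0.06972069] 0.00037747495927128755 [ 1.11120621 -0.65208739  0.36617014] [ 0.02850742  0.03199935 -0.00844415]
```

```bash
python3 - <<'E'
from h import *
a=snap('wrist','w3'); b=snap('side','s3')
o=np.zeros((480,800,3),np.uint8); o[:,:400]=cv2.resize(a[120:312,160:320],(400,480)); o[:400,400:]=cv2.resize(b[190:260,290:360],(400,400)); cv2.imwrite('pics/c4.png',o[:,:,::-1])
E
```

```text
(no output)
```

View pics/c4.png

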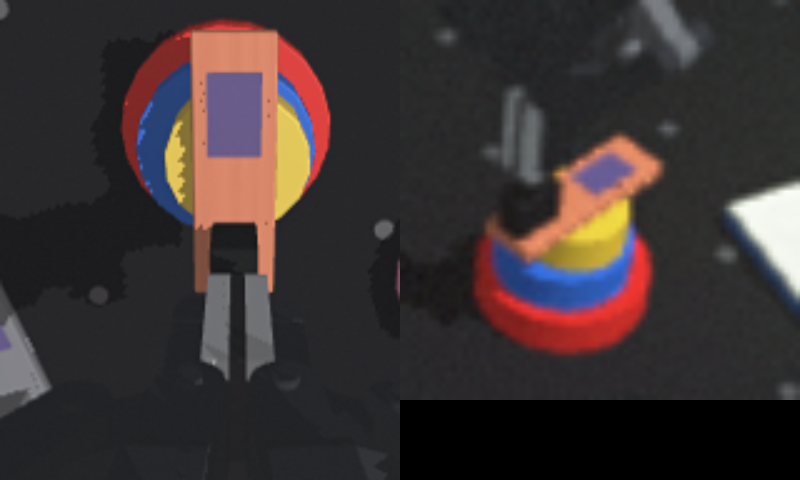

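```bash
python3 - <<'E'
from h import *
o=arm.get_obs(); Rt=R.from_rotvec(o['ee_rot']).as_matrix()
K,D,T=cam('wrist','w3'); Tt=np.array(camera_params('wrist')['T_tool_cam'])
for P in ([0,0,.014],[.011,0,.014],[-.011,0,.014],[.011,0,0],[.011,0,-.005]):
    c=np.linalg.inv(Tt)@np.r_[P,1]; print(P,cv2.projectPoints(c[None,:3],np.zeros(3),np.zeros(3),K,D)[0].ravel())
# block front-bottom edge y=222/2.5+120, and side view triangulation of finger tip
for z in(.054,.072): print(z,[(Rt.T@(ray('wrist',[254,120+222/2.5],z,'w3')[0]-o['eef_pos'])).round(4)])
S=cam('side')
for P in ([.011,0,.014],[-.011,0,.014],[0,0,0]):
    w=Rt@P+o['eef_pos']; c=np.linalg.inv(S[2])@np.r_[w,1]; p=cv2.projectPoints(c[None,:3],np.zeros(3),np.zeros(3),S[0],S[1])[0].ravel(); print('side crop',(p[0]-290)*400/70+400,(p[1]-190)*400/70)
E
```

```text
[0, 0, 0.014] [255.29319403 224.02614838]
[0.011, 0, 0.014] [255.28965028 209.00327573]
[-0.011, 0, 0.014] [255.29650003 238.48223215]
[0.011, 0, 0] [255.36004866 217.82491908]
[0.011, 0, -0.005] [255.38792386 221.31899449]
0.054 [array([ 0.0104, -0.0009,  0.0158])]
0.072 [array([ 0.018 , -0.0009, -0.0022])]
side crop 546.2973690276399 206.2148656348032
side crop 504.3346317479258 233.96196665116204
side crop 527.924201331662 191.77793687693628
```

```bash
python3 - <<'E'
from h import *
a=cv2.imread('pics/w3.png'); b=cv2.imread('pics/s3.png')
g=lambda x: np.clip(255*(x/255.)**.5,0,255).astype(np.uint8)
o=np.zeros((560,800,3),np.uint8); o[:,:400]=cv2.resize(g(a[190:274,225:285]),(400,560),interpolation=cv2.INTER_NEAREST); o[:,400:]=cv2.resize(g(b[180:236,300:340]),(400,560),interpolation=cv2.INTER_NEAREST); cv2.imwrite('pics/c5.png',o)
E
```

```text
(no output)
```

View pics/c5.png

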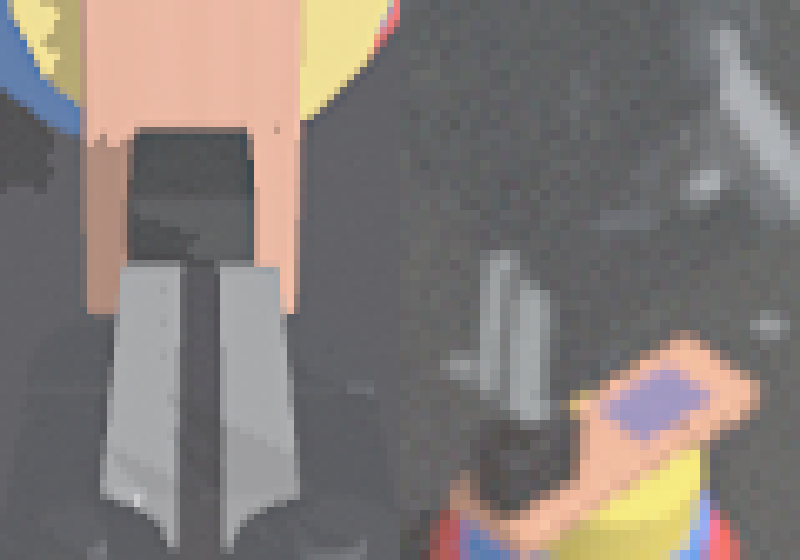

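The closed fingers sit above the block: the tips are at wrist (255,230) and side (313,221), so they stand 15–20 mm higher than nominal. The grasp missed without touching anything. I'll reopen and descend further.

>>> carry_out --pt "0 0 0 0 0" --pt "0 0 0 0 0" --pt "0 0 0 0 0" --pt "0 0 0 0.005 0" --pt "0 0 0 0.01 0" --pt "0 0 0 0.014 0" --pt "0 0 0 0.014 0"

```text
clock: 5.03
eef_pos: [0.6607, -0.1723, 0.0549]
ee_rot: [3.027, 0.834, 0.002]
contact_force: [-0.3, 0.5, -0.4]
finger_gap: 0.0429
```

```bash
python3 - <<'E'
from h import *
a=snap('wrist','w4'); b=snap('side','s4')
print(arm.get_obs()['eef_pos'],arm.get_obs()['contact_force'])
g=lambda x: np.clip(255*(x/255.)**.5,0,255).astype(np.uint8)[:,:,::-1]
o=np.zeros((560,800,3),np.uint8); o[:,:400]=cv2.resize(g(a[160:300,200:300]),(400,560),interpolation=cv2.INTER_NEAREST); o[:,400:]=cv2.resize(g(b[180:236,300:340]),(400,560),interpolation=cv2.INTER_NEAREST); cv2.imwrite('pics/c6.png',o)
E
```

```text
[ 0.66123629 -0.17249021  0.05568719] [ 0.8478843   0.18767473 -0.01677814]
```

View pics/c6.png

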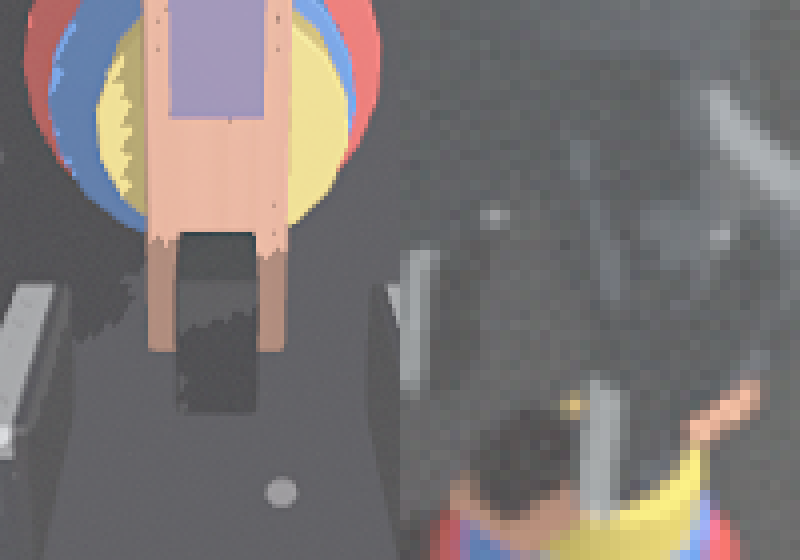

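```bash
python3 - <<'E'
from h import *
d=np.load('pics/w4.npz'); Rt=R.from_rotvec(d['r']).as_matrix(); Tt=np.array(camera_params('wrist')['T_tool_cam']); K,D,T=cam('wrist','w4'); S=cam('side')
for x in (-.011,0,.011):
  for z in (.014,0,-.01):
    P=np.array([x,.0215,z]); c=np.linalg.inv(Tt)@np.r_[P,1]; w=Rt@P+d['p']; cs=np.linalg.inv(S[2])@np.r_[w,1]
    pr=lambda c,K,D: cv2.projectPoints(c[None,:3],np.zeros(3),np.zeros(3),K,D)[0].ravel()
    a=pr(c,K,D); b=pr(cs,S[0],S[1]); print(x,z,'wcrop',((a-[200,160])*4).round(),'scrop',((b-[300,180])*10+[400,0]).round())
E
```

```text
-0.011 0.014 wcrop [346. 314.] scrop [550. 615.]
-0.011 0 wcrop [355. 356.] scrop [555. 566.]
-0.011 -0.01 wcrop [363. 391.] scrop [558. 531.]
0 0.014 wcrop [348. 256.] scrop [587. 590.]
0 0 wcrop [358. 295.] scrop [592. 541.]
0 -0.01 wcrop [366. 327.] scrop [595. 506.]
0.011 0.014 wcrop [351. 196.] scrop [623. 565.]
0.011 0 wcrop [361. 231.] scrop [628. 517.]
0.011 -0.01 wcrop [370. 260.] scrop [632. 482.]
```

Comparing both views, the fingertips are really about 7 mm behind the reported TCP, so they're now near z ≈ 0.063. I'll lower 3 mm and close.

>>> carry_out --pt "0 0 0 0.003 0" --pt "-1 0 0 0.003 0" --pt "-1 0 0 0.003 0" --pt "-1 0 0 0.003 0" --pt "-1 0 0 0.003 0"

```text
clock: 5.75
eef_pos: [0.6613, -0.1726, 0.0528]
ee_rot: [3.026, 0.833, 0.003]
contact_force: [-0.2, -0.6, 0.5]
finger_gap: 0.0096
```

>>> carry_out --pt "-1 0 0 0 0" --pt "-1 0 0 0 0"

```text
clock: 6.0
eef_pos: [0.6613, -0.1726, 0.0529]
ee_rot: [3.026, 0.833, 0.003]
contact_force: [-1.1, 0.2, 0.4]
finger_gap: 0.0096
```

```bash
python3 - <<'E'
from h import *
o=arm.get_obs();print(o['finger_gap'],o['contact_force'],o['eef_pos'])
a=snap('wrist','w5'); b=snap('side','s5')
g=lambda x: np.clip(255*(x/255.)**.5,0,255).astype(np.uint8)[:,:,::-1]
o=np.zeros((560,800,3),np.uint8); o[:,:400]=cv2.resize(g(a[160:300,200:300]),(400,560),interpolation=cv2.INTER_NEAREST); o[:,400:]=cv2.resize(g(b[180:236,300:340]),(400,560),interpolation=cv2.INTER_NEAREST); cv2.imwrite('pics/c7.png',o)
E
```

```text
0.00964360162971383 [-1.13265333  0.21759007  0.39567264] [ 0.66132257 -0.17256676  0.05285261]
```

View pics/c7.png

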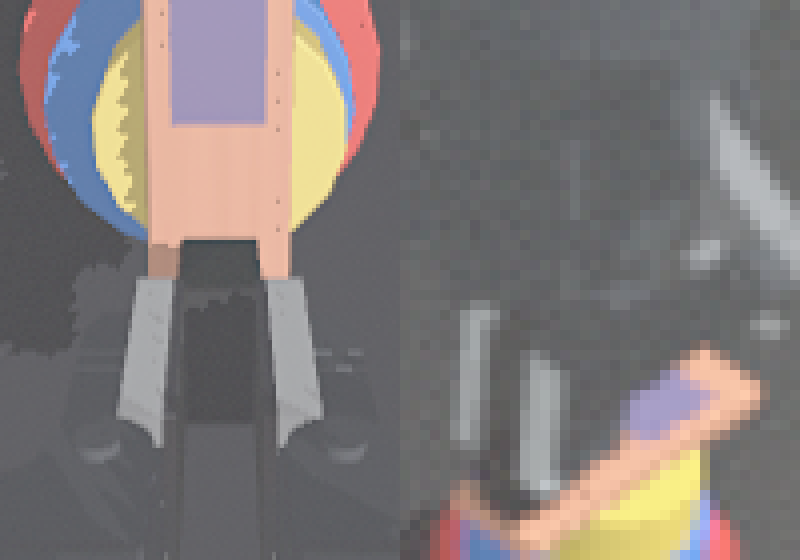

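The fingers hold the block, with the gap steady. Now the stage pose from the top view, and the lift.

>>> carry_out --pt "-1 0 0 -0.02 0" --pt "-1 0 0 -0.06 0" --pt "-1 0 0 -0.1 0" --pt "-1 0 0 -0.1 0" --pt "-1 0 0 -0.1 0"

```text
clock: 6.72
eef_pos: [0.6611, -0.1724, 0.1535]
ee_rot: [3.025, 0.833, 0.004]
contact_force: [-0.7, -0.3, -1.4]
finger_gap: 0.0098
```

```bash
python3 - <<'E'
from h import *
o=arm.get_obs();print(o['finger_gap'],o['contact_force'],o['eef_pos'])
im=cv2.imread('pics/top0.png'); h=cv2.cvtColor(im,cv2.COLOR_BGR2HSV)
k=cv2.inRange(h,(0,0,150),(180,60,255)); k[:,:345]=0;k[:,400:]=0;k[:200]=0;k[290:]=0
p=np.argwhere(k)[:,::-1].astype(np.int32); r=cv2.minAreaRect(p); b=cv2.boxPoints(r); print(r); w=ray('top',b,.02); print(w.round(4).tolist(),w.mean(0),[np.linalg.norm(w[i]-w[(i+1)%4]).round(4) for i in range(4)])
c=np.array([[503,418],[650,445],[715,68]],float); px=np.c_[335+(c[:,0]-400)/5.714,205+c[:,1]/5.718]; w=ray('top',px,.02); print(w.round(4).tolist()); d=w[2]-w[1]; print(np.linalg.norm(d),np.degrees(np.arctan2(d[1],d[0])),np.linalg.norm(w[1]-w[0]))
E
```

```text
0.00984681428097462 [-0.66424403 -0.25309177 -1.37417153] [ 0.66109898 -0.17235309  0.15347344]
((371.3323059082031, 247.3692626953125), (25.73770523071289, 67.16393280029297), 10.3888578414917)
[[0.3812, -0.2252, 0.02], [0.5299, -0.2561, 0.02], [0.519, -0.3161, 0.02], [0.3693, -0.2841, 0.02]] [ 0.4498311  -0.27036133  0.02      ] [np.float64(0.1519), np.float64(0.061), np.float64(0.1531), np.float64(0.0601)]
[[0.3811, -0.2261, 0.02], [0.369, -0.286, 0.02], [0.5184, -0.3163, 0.02]]
0.15244659626400076 -11.461117431367976 0.061104719696847526
```

Lifted, still holding. The stage is near (0.450,-0.270) with yaw about -11.5°. Moving to hover behind the bed for a close look.

>>> carry_out --pt "-1 -0.294 -0.082 0 0.74" --pt "-1 -0.294 -0.082 0 0.74" --pt "-1 -0.294 -0.082 0 0.74" --pt "-1 -0.294 -0.082 0 0.74" --pt "-1 -0.294 -0.082 0.033 0.74" --pt "-1 -0.294 -0.082 0.033 0.74" --pt "-1 -0.294 -0.082 0.033 0.74" --pt "-1 -0.294 -0.082 0.033 0.74" --pt "-1 -0.294 -0.082 0.033 0.74"

```text
clock: 7.85
eef_pos: [0.368, -0.2526, 0.1205]
ee_rot: [3.123, -0.315, 0.008]
contact_force: [-0.1, -0.3, 0.3]
finger_gap: 0.0092
```

```bash
python3 - <<'E'
from h import *
o=arm.get_obs();print(o['finger_gap'],o['contact_force'],o['eef_pos'],o['ee_rot'])
a=snap('wrist','w6')
o=cv2.resize(a,(800,600),interpolation=cv2.INTER_CUBIC); cv2.imwrite('pics/c8.png',o[:,:,::-1])
E
```

```text
0.009201957294993676 [-0.08747338 -0.28633766  0.27202955] [ 0.36796691 -0.25262768  0.12046085] [ 3.12285143 -0.31511302  0.00754858]
```

View pics/c8.png

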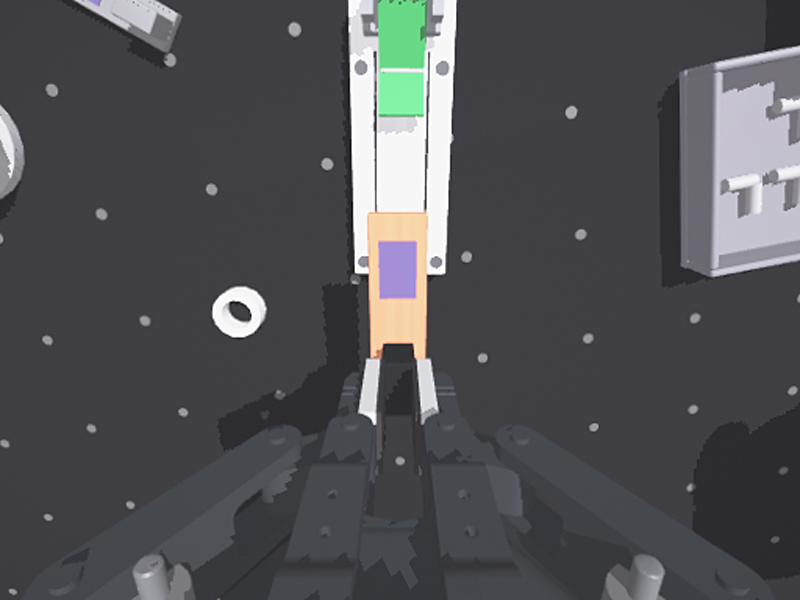

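```bash
python3 - <<'E'
from h import *
d=np.load('pics/w6.npz'); Rt=R.from_rotvec(d['r']).as_matrix()
def t(p,z): 
    w=ray('wrist',np.array(p,float)/1.5625,z,'w6'); return w,((w-d['p'])@Rt*1000).round(1)
for nm,p,z in (('screws',[[361,68],[443,68],[363,262],[436,262]],.02),('rearcorners',[[355,273],[445,273]],.02),('clip lip',[[378,116],[424,116]],.033),('clipline',[[379,70],[424,70]],.03),('grooves',[[376,205],[428,205],[376,60],[427,60]],.02),('plate front',[[368.5,213],[426.5,213],[370.5,355],[427,355]],.1216)):
    w,q=t(p,z); print(nm,w.round(4)[:,:2].tolist(),q[:,:2].tolist())
print(Rt.round(4).tolist())
E
```

```text
screws [[0.4942, -0.2579], [0.4853, -0.301], [0.3895, -0.2349], [0.3805, -0.2786]] [[124.2, -20.3], [124.2, 23.8], [17.0, -21.9], [16.9, 22.7]]
rearcorners [[0.3837, -0.2285], [0.3725, -0.2828]] [[10.1, -27.0], [10.0, 28.4]]
clip lip [[0.4677, -0.262], [0.4628, -0.2856]] [[99.1, -11.0], [99.1, 13.2]]
clipline [[0.4895, -0.2672], [0.4849, -0.29]] [[121.5, -10.3], [121.5, 13.0]]
grooves [[0.4214, -0.2501], [0.4153, -0.28], [0.4963, -0.2666], [0.4909, -0.2933]] [[51.4, -13.4], [51.3, 17.1], [128.1, -12.2], [128.0, 15.1]]
plate front [[0.4295, -0.2539], [0.4253, -0.2741], [0.375, -0.2423], [0.3704, -0.2643]] [[60.5, -11.0], [60.5, 9.6], [4.8, -11.5], [4.7, 10.9]]
[[0.9798, -0.1998, 0.0045], [-0.1998, -0.9798, -0.0033], [0.0051, 0.0024, -1.0]]
```

The plate is nearly aligned: the bed centreline is 0.5–1.5 mm to the right with a 0.5° turn. The lip is at (400,116) and the bed rear edge at y=273. Lowering behind the clip.

>>> carry_out --pt "-1 0 0.0008 0.03 0.014" --pt "-1 0 0.0008 0.06 0.014" --pt "-1 0 0.0008 0.08 0.014" --pt "-1 0 0.0008 0.088 0.014" --pt "-1 0 0.0008 0.09 0.014" --pt "-1 0 0.0008 0.09 0.014"

```text
clock: 8.65
eef_pos: [0.3686, -0.2541, 0.0311]
ee_rot: [3.12, -0.337, 0.009]
contact_force: [-0.6, -0.0, -0.0]
finger_gap: 0.0098
```

```bash
python3 - <<'E'
from h import *
o=arm.get_obs();print(o['finger_gap'],o['contact_force'],o['eef_pos'],o['ee_rot'])
a=snap('wrist','w7'); b=snap('side','s7')
o=np.zeros((560,800,3),np.uint8); o[:,:400]=cv2.resize(a[50:260,180:330],(400,560))[:,:,::-1]; o[:400,400:]=cv2.resize(b[250:330,180:260],(400,400),interpolation=cv2.INTER_CUBIC)[:,:,::-1]; cv2.imwrite('pics/c9.png',o)
E
```

```text
0.00978508002126766 [-0.57797512 -0.00943781 -0.03685481] [ 0.36864621 -0.25407189  0.03114544] [ 3.12001232 -0.33671775  0.00887894]
```

View pics/c9.png

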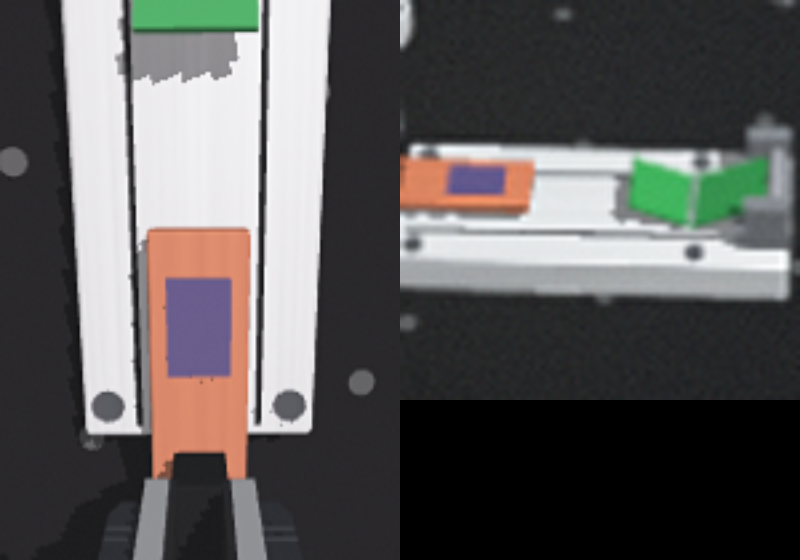

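Plate hovers over the bed, about 0.4 mm to the right, with the grooves symmetric to within a few pixels. I'll lower to 1.5 mm and slide the front under the lip.

>>> carry_out --pt "-1 0 -0.0003 0.003 -0.006" --pt "-1 0 -0.0003 0.0045 -0.006" --pt "-1 0.008 -0.0004 0.0045 -0.006" --pt "-1 0.016 -0.0004 0.0045 -0.006" --pt "-1 0.024 -0.0005 0.0045 -0.006" --pt "-1 0.032 -0.0006 0.0045 -0.006" --pt "-1 0.04 -0.0007 0.0045 -0.006" --pt "-1 0.045 -0.0007 0.0045 -0.006" --pt "-1 0.045 -0.0007 0.0045 -0.006"

```text
clock: 9.88
eef_pos: [0.4131, -0.2632, 0.0271]
ee_rot: [3.121, -0.327, 0.009]
contact_force: [-0.1, -0.7, -0.4]
finger_gap: 0.0094
```

```bash
python3 - <<'E'
from h import *
o=arm.get_obs();print(o['finger_gap'],o['contact_force'],o['eef_pos'],o['ee_rot'])
a=snap('wrist','w8'); b=snap('side','s8')
o=np.zeros((560,800,3),np.uint8); o[:,:400]=cv2.resize(a[50:260,180:330],(400,560))[:,:,::-1]; o[:400,400:]=cv2.resize(b[250:330,180:260],(400,400),interpolation=cv2.INTER_CUBIC)[:,:,::-1]; cv2.imwrite('pics/c10.png',o)
E
```

```text
0.009361217672168739 [-0.11599115 -0.67453637 -0.39615014] [ 0.41312216 -0.26319854  0.02707486] [ 3.12070904 -0.32709269  0.00940458]
```

View pics/c10.png

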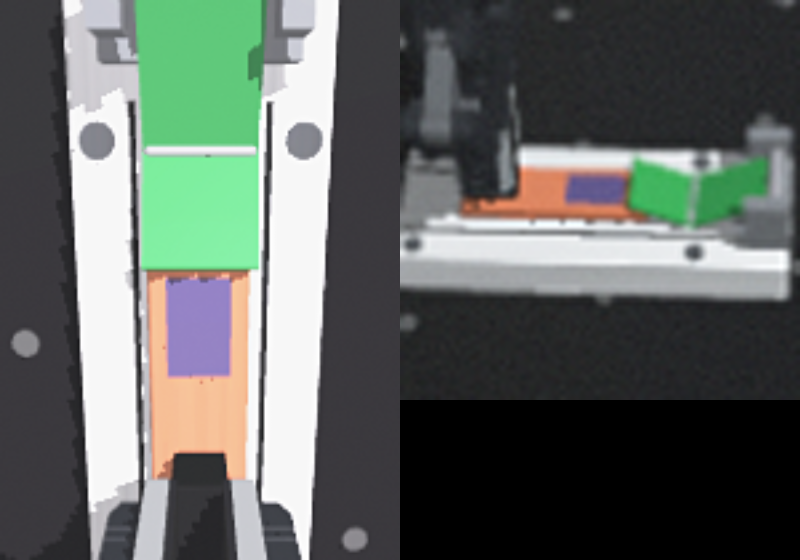

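The plate's front is under the lip, centred, with no force. Pushing on under the clip.

>>> carry_out --pt "-1 0.005 0 0.0008 0" --pt "-1 0.01 0 0.0008 0" --pt "-1 0.015 0 0.0008 0" --pt "-1 0.02 0 0.0008 0" --pt "-1 0.025 0 0.0008 0" --pt "-1 0.029 0 0.0008 0" --pt "-1 0.029 0 0.0008 0"

```text
clock: 10.85
eef_pos: [0.4416, -0.2692, 0.0264]
ee_rot: [3.121, -0.327, 0.01]
contact_force: [1.6, 1.0, -3.0]
finger_gap: 0.0095
```

>>> carry_out --pt "-1 0.0015 0 0 0" --pt "-1 0.003 0 0 0" --pt "-1 0.003 0 0 0"

```text
clock: 11.22
eef_pos: [0.4447, -0.2698, 0.0265]
ee_rot: [3.121, -0.327, 0.01]
contact_force: [0.3, -1.0, -4.3]
finger_gap: 0.0095
```

>>> carry_out --pt "-1 0.001 0 0 0" --pt "-1 0.002 0 0 0" --pt "-1 0.002 0 0 0"

```text
clock: 11.6
eef_pos: [0.4455, -0.2699, 0.0261]
ee_rot: [3.121, -0.327, 0.006]
contact_force: [-6.9, 1.4, -1.2]
finger_gap: 0.0094
```

The stop is reached at -6.9 N. Lower onto the bed, then release.

>>> carry_out --pt "-1 0.0005 0 0.001 0" --pt "-1 0.0005 0 0.0015 0" --pt "-1 0.0005 0 0.0015 0"

```text
clock: 11.98
eef_pos: [0.4454, -0.2699, 0.0248]
ee_rot: [3.122, -0.327, 0.004]
contact_force: [-7.4, 2.6, 3.1]
finger_gap: 0.0098
```

>>> carry_out --pt "0 0 0 0 0" --pt "0 0 0 0 0" --pt "0 0 0 0 0" --pt "0 0 0 0 0" --pt "0 0 0 -0.03 0" --pt "0 0 0 -0.08 0" --pt "0 0 0 -0.12 0" --pt "0 -0.05 0 -0.14 0" --pt "0 -0.05 0 -0.14 0"

```text
clock: 13.1
eef_pos: [0.3953, -0.2594, 0.1668]
ee_rot: [3.119, -0.328, 0.009]
contact_force: [0.4, -0.2, 0.2]
finger_gap: 0.0427
```

```bash
python3 - <<'E'
from h import *
o=arm.get_obs();print(o['clock'],o['finger_gap'],o['contact_force'],o['eef_pos'],o['ee_rot'])
a=snap('wrist','w9'); h=cv2.cvtColor(a,cv2.COLOR_RGB2HSV)
def rect(k,z,nm):
    n,l,st,ce=cv2.connectedComponentsWithStats(k)
    i=1+np.argmax(st[1:,4]); p=np.argwhere(l==i)[:,::-1].astype(np.int32); b=cv2.boxPoints(cv2.minAreaRect(p)); w=ray('wrist',b,z,'w9'); print(nm,st[i],w[:,:2].round(4).tolist(),w.mean(0)[:2].round(4),[np.linalg.norm(w[j]-w[(j+1)%4]).round(4) for j in(0,1)]); return w
k=cv2.inRange(h,(4,60,60),(18,220,255)); rect(k,.026,'copper')
rect(cv2.inRange(h,(120,50,50),(150,255,255)),.026,'violet')
rect(cv2.inRange(h,(50,60,60),(85,255,255)),.03,'green')
rect(cv2.inRange(h,(0,0,140),(180,40,255)),.02,'white')
E
```

```text
13.1 0.04267341601682627 [ 0.35857627 -0.24063538  0.19537639] [ 0.39534477 -0.25936745  0.16681009] [ 3.11942541 -0.32819636  0.00851246]
copper [244 109  19   8 126] [[0.4663, -0.2632], [0.4623, -0.2815], [0.4554, -0.2801], [0.4594, -0.2617]] [ 0.4609 -0.2716] [np.float64(0.0187), np.float64(0.0071)]
violet [ 75  26  24  24 298] [[0.5676, -0.1149], [0.5758, -0.125], [0.5617, -0.1415], [0.5533, -0.1316]] [ 0.5646 -0.1283] [np.float64(0.013), np.float64(0.0217)]
green [242  51  25  33 813] [[0.5196, -0.2734], [0.5148, -0.2961], [0.4862, -0.2903], [0.4912, -0.267]] [ 0.5029 -0.2817] [np.float64(0.0232), np.float64(0.0291)]
white [ 411   65  101  124 8570] [[0.4683, -0.4386], [0.4561, -0.5418], [0.3219, -0.5622], [0.3369, -0.4447]] [ 0.3958 -0.4968] [np.float64(0.1039), np.float64(0.1357)]
```

Released cleanly. Now over the stack, with the jaws along world x so they stay away from the pink disc, to measure the yellow cap.

>>> carry_out --pt "0.4 0.05 -0.03 -0.02 -1.78" --pt "0.4 0.259 -0.152 -0.025 -1.78" --pt "0.4 0.259 -0.152 -0.025 -1.78" --pt "0.4 0.259 -0.152 -0.025 -1.78" --pt "0.4 0.259 -0.152 -0.025 -1.78" --pt "0.4 0.259 -0.152 -0.025 -1.78" --pt "0.4 0.259 -0.152 -0.025 -1.78" --pt "0.4 0.259 -0.152 -0.025 -1.78" --pt "0.4 0.259 -0.152 -0.025 -1.78" --pt "0.4 0.259 -0.152 -0.025 -1.78" --pt "0.4 0.259 -0.152 -0.025 -1.78" --pt "0.4 0.259 -0.152 -0.025 -1.78" --pt "0.4 0.259 -0.152 -0.025 -1.78"

```text
clock: 14.78
eef_pos: [0.681, -0.1645, 0.1913]
ee_rot: [2.219, 2.215, -0.0]
contact_force: [0.7, -0.6, -0.3]
finger_gap: 0.0595
```

```bash
cat >> h.py <<'E'
RNG=dict(red=[((0,130,60),(5,255,255)),((170,130,60),(180,255,255))],yellow=[((19,90,60),(35,255,255))],blue=[((98,90,50),(125,255,255))])
def blobs(im,col,n,f,z,amin=40):
    h=cv2.cvtColor(im,cv2.COLOR_RGB2HSV); k=0
    for lo,hi in RNG[col]: k=k|cv2.inRange(h,lo,hi)
    N,l,st,ce=cv2.connectedComponentsWithStats(k); out=[]
    for i in range(1,N):
        if st[i][4]<amin: continue
        p=cv2.convexHull(np.argwhere(l==i)[:,::-1].astype(np.int32))[:,0].astype(float)
        w=ray(n,p,z,f)[:,:2].astype(np.float32); c,r=cv2.minEnclosingCircle(w)
        e=cv2.fitEllipse((w*1e4).astype(np.float32)) if len(w)>5 else None
        print(f,col,st[i].tolist(),'circ',np.round(c,4),round(r*1e3,1),'ell',None if e is None else (np.round(e[0],0)/1e4,np.round(e[1],0)/10))
E
python3 - <<'E'
from h import *
o=arm.get_obs();print(o['clock'],o['finger_gap'],o['eef_pos'],o['ee_rot'],o['joints'].round(2))
a=snap('wrist','w10')
blobs(a,'yellow','wrist','w10',.048); blobs(a,'blue','wrist','w10',.032); blobs(a,'red','wrist','w10',.016)
t=snap('top','t1'); blobs(t,'yellow','top','t1',.048)
E
```

```text
14.775 0.0594895878265126 [ 0.68099243 -0.16454213  0.19133656] [ 2.21895577e+00  2.21487698e+00 -3.90230069e-04] [-0.31  0.41  1.21 -0.    1.52 -0.31]
w10 yellow [238, 149, 35, 37, 1008] circ [ 0.6823 -0.1583] 21.1 ell (array([ 0.6827, -0.1584]), array([38.5, 42.2]))
w10 blue [47, 0, 75, 61, 777] circ [ 0.5099 -0.0094] 37.9 ell (array([ 0.51  , -0.0093]), array([71.2, 75.5]))
w10 blue [314, 113, 125, 148, 622] circ [ 0.8377 -0.2093] 120.6 ell (array([ 0.8416, -0.1987]), array([164.3, 255.4]))
w10 blue [231, 139, 45, 45, 577] circ [ 0.6789 -0.1559] 27.4 ell (array([ 0.68  , -0.1564]), array([51.5, 54.6]))
w10 red [228, 131, 54, 51, 641] circ [ 0.681 -0.155] 34.0 ell (array([ 0.6814, -0.1554]), array([65.4, 67.9]))
w10 red [207, 303, 27, 27, 424] circ [ 0.6348 -0.3985] 28.1 ell (array([ 0.63  , -0.4014]), array([36.3, 59.1]))
t1 yellow [315, 135, 17, 19, 235] circ [ 0.6803 -0.16  ] 22.6 ell (array([ 0.6808, -0.1578]), array([35.5, 45.5]))
t1 yellow [165, 143, 29, 27, 205] circ [0.6511 0.1616] 31.3 ell (array([0.6513, 0.1621]), array([60.5, 61.6]))
t1 yellow [355, 232, 17, 8, 49] circ [ 0.4769 -0.2421] 19.0 ell (array([ 0.477 , -0.2428]), array([13. , 41.7]))
t1 yellow [373, 235, 20, 13, 61] circ [ 0.4648 -0.2856] 24.6 ell (array([ 0.4647, -0.2862]), array([15.6, 50.5]))
t1 yellow [424, 251, 24, 13, 114] circ [ 0.4251 -0.4111] 29.3 ell (array([ 0.4256, -0.4109]), array([21.2, 61.7]))
t1 yellow [178, 275, 20, 20, 139] circ [0.374  0.1391] 20.9 ell (array([0.374 , 0.1391]), array([39.6, 42. ]))
```

>>> carry_out --pt "0.55 0.005 0.0012 0.03 0" --pt "0.55 0.005 0.0012 0.08 0" --pt "0.55 0.005 0.0012 0.12 0" --pt "0.55 0.005 0.0012 0.145 0" --pt "0.55 0.005 0.0012 0.155 0" --pt "0.55 0.005 0.0012 0.159 0" --pt "0.55 0.005 0.0012 0.159 0"

```text
clock: 15.75
eef_pos: [0.6838, -0.1606, 0.0339]
ee_rot: [2.217, 2.214, 0.001]
contact_force: [-0.2, -0.1, 0.2]
finger_gap: 0.0658
```

>>> carry_out --pt "0.1 0 0 0 0" --pt "0.1 0 0 0 0" --pt "-0.4 0 0 0 0" --pt "-1 0 0 0 0" --pt "-1 0 0 0 0" --pt "-1 0 0 0 0"

```text
clock: 16.5
eef_pos: [0.6842, -0.161, 0.0356]
ee_rot: [2.216, 2.213, 0.001]
contact_force: [-4.7, 0.6, 7.8]
finger_gap: -0.0001
```

The fingers closed on top of the cap, at about 8 N, so the shut tips are about 12 mm behind the TCP. I'll raise, reopen, and re-measure before going lower.

>>> carry_out --pt "-1 0 0 -0.01 0" --pt "0.55 0 0 -0.03 0" --pt "0.55 0 0 -0.1 0" --pt "0.55 0 0 -0.12 0" --pt "0.55 0 0 -0.12 0" --pt "0.55 0 0 -0.12 0"

```text
clock: 17.25
eef_pos: [0.6831, -0.1602, 0.1556]
ee_rot: [2.216, 2.213, 0.001]
contact_force: [-0.7, -0.3, 0.1]
finger_gap: 0.0663
```

```bash
python3 - <<'E'
from h import *
o=arm.get_obs();print(o['clock'],o['finger_gap'],o['eef_pos'],o['contact_force'])
a=snap('wrist','w11')
blobs(a,'yellow','wrist','w11',.048,200); blobs(a,'blue','wrist','w11',.032,200); blobs(a,'red','wrist','w11',.016,200)
E
```

```text
17.25 0.06629924512597196 [ 0.68310224 -0.16021016  0.1556046 ] [-0.65858028 -0.29735428  0.06872862]
w11 yellow [248, 159, 40, 42, 1287] circ [ 0.6965 -0.158 ] 21.5 ell (array([ 0.6964, -0.158 ]), array([39.5, 42.9]))
w11 blue [17, 0, 85, 61, 920] circ [ 0.51   -0.0097] 38.1 ell (array([ 0.5102, -0.0098]), array([70.1, 75.9]))
w11 blue [318, 119, 138, 160, 750] circ [ 0.8361 -0.208 ] 119.9 ell (array([ 0.8373, -0.2198]), array([156.4, 357.8]))
w11 blue [226, 148, 45, 51, 1140] circ [ 0.6801 -0.1559] 27.7 ell (array([ 0.6796, -0.1558]), array([50.9, 55.3]))
w11 red [223, 138, 59, 50, 638] circ [ 0.6802 -0.1536] 33.4 ell (array([ 0.6812, -0.1551]), array([64.7, 68.7]))
```

>>> carry_out --pt "0.4 0.001 0.0133 0.03 0" --pt "0.4 0.001 0.0133 0.08 0" --pt "0.4 0.001 0.0133 0.12 0" --pt "0.4 0.001 0.0133 0.132 0" --pt "0.4 0.001 0.0133 0.1345 0" --pt "0.4 0.001 0.0133 0.1345 0"

```text
clock: 18.05
eef_pos: [0.6979, -0.1602, 0.022]
ee_rot: [2.216, 2.213, 0.002]
contact_force: [0.7, 0.4, 0.3]
finger_gap: 0.0595
```

>>> carry_out --pt "0.1 0 0 0 0" --pt "-0.1 0 0 0 0" --pt "-0.1 0 0 0 0"

```text
clock: 18.42
eef_pos: [0.6995, -0.1607, 0.0248]
ee_rot: [2.213, 2.21, 0.005]
contact_force: [-1.0, 1.2, 6.2]
finger_gap: 0.0388
```

```bash
cat >> h.py <<'E'
def asc(im,y0,y1,x0,x1,s=2):
    h=cv2.cvtColor(im,cv2.COLOR_RGB2HSV)
    for y in range(y0,y1,s):
        r=''
        for x in range(x0,x1,s):
            H,S,V=map(int,h[y,x])
            r+= ('.' if V<75 else ':' if V<110 else '#' if V<190 else 'W') if S<85 else 'R' if H<6 or H>168 else 'O' if H<18 else 'Y' if H<36 else 'G' if H<90 else 'B' if H<126 else 'V'
        print(y,r)
E
python3 - <<'E'
from h import *
a=snap('wrist','w12'); asc(a,150,290,190,330,2)
b=snap('side','s12'); print(); asc(b,195,260,290,350,1)
E
```

```text
150 ......................................................................
152 ......................................................................
154 ......................................................................
156 ......................................................................
158 ......................................................................
160 ......................................................................
162 ......................................................................
164 ......................................................................
166 ....................R.................................................
168 ............RRRRRRRRRRRRRR............................................
170 .........RRRRRRRRRRRRRRRRRRRR.........................................
172 .......RRRRRRRRRRRRRRRRRRRRRRRR.......................................
174 .....RRRRRRRRRRRRRRRRRRRRRRRRRRRR.....................................
176 ....RRRRRRRRRRRRRRRRRRRRRRRRRRRRRR....................................
178 ...RRRRRRRRRRRRRRRRRRRRRRRRRRRRRRRR...........
[... 7675 characters left out ...]
.........RRRRRRRRRRRRRRRRRRRR.....................
250 .....................RRRRRRRRRRRRRRRRR......................
251 ........................RRRRRRRRRRR.........................
252 ............................................................
253 ............................................................
254 ............................................................
255 ............................................................
256 ............................................................
257 ............................................................
258 ............................................................
259 ............................................................
```

The fingers straddle the yellow cap, with tips on the blue top, so the tips are 7 mm behind the TCP. Rise 2 mm and grip.

>>> carry_out --pt "0 0 -0.001 -0.0015 0" --pt "-1 0 -0.001 -0.0015 0" --pt "-1 0 -0.001 -0.0015 0" --pt "-1 0 -0.001 -0.0015 0" --pt "-1 0 -0.001 -0.0015 0"

```text
clock: 19.15
eef_pos: [0.6995, -0.161, 0.0283]
ee_rot: [2.212, 2.209, 0.007]
contact_force: [-2.9, 0.8, 7.1]
finger_gap: 0.0366
```

>>> carry_out --pt "-1 0 0 -0.01 0" --pt "-1 0 0 -0.04 0" --pt "-1 0 0 -0.09 0" --pt "-1 0 0 -0.12 0" --pt "-1 0 0 -0.12 0" --pt "-1 0 0 -0.12 0"

```text
clock: 19.9
eef_pos: [0.6973, -0.1599, 0.1474]
ee_rot: [2.213, 2.209, 0.006]
contact_force: [0.3, -0.1, -1.3]
finger_gap: 0.0366
```

```bash
python3 - <<'E'
from h import *
o=arm.get_obs();print(o['clock'],o['finger_gap'],o['eef_pos'],o['contact_force'])
a=snap('wrist','w13'); asc(a,120,290,190,330,3)
blobs(a,'blue','wrist','w13',.032,200); blobs(a,'red','wrist','w13',.016,200); 
b=snap('side','s13'); asc(b,150,250,280,350,2)
E
```

```text
19.9 0.036564675530657176 [ 0.69728568 -0.15991727  0.14743046] [ 0.34361777 -0.09213865 -1.29821714]
120 ...............................................
123 ...............................................
126 ...............................................
129 ...............................................
132 ...............................................
135 ...............................................
138 ...............................................
141 .............RRRRRRRR..........................
144 ...........RRRRRRRRRRR....................BBBBB
147 ..........RRRRRRRRRRRRR................BBBB#WWW
150 .........RRRRVBBBBRRRRRR...............BWWWWWWW
153 ........RRRBBBBBBBBBVRRRR..............BWWWWWWW
156 .......RRRBBBBBBBBBBBBRRRR.............BWWWWWWW
159 .......RRBBBBBBBBBBBBBVRRR..............WWWWWWW
162 .......RRBBBBBBBBBBBBBBRRR..........##..WWWWWWW
165 ......RRBBBBBBBBBBBBBBBBRRR.........:...WWWWWWW
168 ......RRBBBBBBBBBBBBBBBBRRR.............#WWWWWW
171 ......RBBBBBBBBBBBBBBBBBRRR.............BWWWWWW
174 ......RBBBBBBBBBBBBBBBBBRRR.............BWWWWWW
177 ......
[... 3722 characters left out ...]
....................
216 .............:.....................
218 ...................................
220 ...................................
222 .................BBBBB.............
224 ...............BBBBBBBBB...........
226 ..............BBBBBBBBBBB.........W
228 .............BBBBBBBBBBBBB.......B:
230 ............RVBBBBBBBBBBBB........B
232 ............RVBBBBBBBBBBBBR........
234 ............RVBBBBBBBBBBBVR......::
236 ............RVBBBBBBBBBBBVRR.......
238 ............RRBBBBBBBBBBBRRR.......
240 ............RRVBBBBBBBBBBRR........
242 ............RRRRBBBBBBBVRRR........
244 :...........RRRRRRRVVRRRRRR........
246 .............RRRRRRRRRRRRR.........
248 ..............RRRRRRRRRRR..........
```

Yellow is held and level; blue and red are unmoved. Going to hover short of the yellow fitting and measure it.

>>> carry_out --pt "-1 0.06 -0.01 -0.01 0" --pt "-1 0.12 -0.03 -0.01 0" --pt "-1 0.18 -0.044 -0.01 0" --pt "-1 0.23 -0.044 -0.01 0" --pt "-1 0.25 -0.044 -0.01 0" --pt "-1 0.25 -0.044 -0.01 0" --pt "-1 0.25 -0.044 -0.01 0"

```text
clock: 20.88
eef_pos: [0.6528, 0.089, 0.1529]
ee_rot: [2.215, 2.21, 0.002]
contact_force: [-1.3, -0.4, -1.2]
finger_gap: 0.0367
```

```bash
python3 - <<'E'
from h import *
o=arm.get_obs();z=o['eef_pos'][2];print(o['clock'],o['finger_gap'],o['eef_pos'],o['ee_rot'])
a=snap('wrist','w14'); print('port plane'); blobs(a,'yellow','wrist','w14',.0335,60); print('held top'); blobs(a,'yellow','wrist','w14',z+.0197,1000)
h=cv2.cvtColor(a,cv2.COLOR_RGB2HSV); asc(a,60,160,190,330,3)
E
```

```text
20.875 0.03674557425321027 [0.65277322 0.08896084 0.15294365] [2.21529889e+00 2.20990474e+00 2.04198292e-03]
port plane
w14 yellow [226, 69, 61, 64, 698] circ [0.656  0.1653] 29.4 ell (array([0.6558, 0.1654]), array([57.9, 58.4]))
w14 yellow [0, 112, 15, 30, 246] circ [0.4025 0.1445] 14.8 ell (array([0.4442, 0.131 ]), array([27.6, 59.8]))
w14 yellow [221, 205, 67, 74, 3995] circ [0.6528 0.0124] 47.1 ell (array([0.6541, 0.0119]), array([79.6, 94.3]))
held top
w14 yellow [221, 205, 67, 74, 3995] circ [0.6521 0.0938] 23.2 ell (array([0.6528, 0.0935]), array([39.1, 46.4]))
60 ...............................................
63 ...............................................
66 ...............................................
69 ....................BYYY.......................
72 ..................YYYYYYYYY....................
75 ................YYYWWWWWWWYYY..................
78 ...............YYWWWWWWWWWW#YY.................
81 ...............YWWWWWWWWWWWW#YY................
84 ..............YWWWWWWWWWWWWWW#Y................
87 .............YYWWWWWWWWWWWWWWWYY...............
90 ...........
[... 529 characters left out ...]
WWWWW#YY................
123 ...............YYWWWWWWWWWW#YY.................
126 ................YYYWWWWWW#YYY..................
129 ..................YYYYYYYYY....................
132 ....................YYYY:......................
135 ...............................................
138 ...............................................
141 ...............................................
144 ...............................................
147 ...............................................
150 ...............................................
153 ...............................................
156 ...............................................
159 ...............................................
```

The yellow fitting measures (0.6558, 0.1654), diameter 58 mm as expected. The held cap is centred on the TCP to about 1 mm. Lowering over it.

>>> carry_out --pt "-1 0.05 0.002 0 0" --pt "-1 0.075 0.003 0.03 0" --pt "-1 0.075 0.003 0.07 0" --pt "-1 0.075 0.003 0.1 0" --pt "-1 0.075 0.003 0.113 0" --pt "-1 0.075 0.003 0.118 0" --pt "-1 0.075 0.003 0.118 0"

```text
clock: 21.8
eef_pos: [0.6582, 0.1624, 0.0357]
ee_rot: [2.216, 2.208, 0.004]
contact_force: [0.0, -0.3, -0.9]
finger_gap: 0.0367
```

>>> carry_out --pt "-1 0 0 0.0015 0" --pt "-1 0 0 0.003 0" --pt "-1 0 0 0.003 0"

```text
clock: 22.18
eef_pos: [0.6584, 0.1624, 0.033]
ee_rot: [2.216, 2.208, 0.005]
contact_force: [-0.1, 0.5, -0.4]
finger_gap: 0.0366
```

>>> carry_out --pt "-1 0.0017 -0.0026 0 0" --pt "-1 0.0017 -0.0026 0 0" --pt "-1 0.0017 -0.0026 0.002 0" --pt "-1 0.0017 -0.0026 0.002 0"

```text
clock: 22.68
eef_pos: [0.6556, 0.164, 0.0307]
ee_rot: [2.216, 2.208, 0.004]
contact_force: [-0.2, 0.5, 0.5]
finger_gap: 0.0361
```

>>> carry_out --pt "-1 0 0 0.001 0" --pt "-1 0 0 0.002 0" --pt "-1 0 0 0.002 0"

```text
clock: 23.05
eef_pos: [0.6555, 0.164, 0.0285]
ee_rot: [2.216, 2.208, 0.004]
contact_force: [0.5, -0.4, -0.3]
finger_gap: 0.0368
```

>>> carry_out --pt "-1 0 0 0.001 0" --pt "-1 0 0 0.002 0" --pt "-1 0 0 0.002 0"

```text
clock: 23.42
eef_pos: [0.6555, 0.164, 0.0265]
ee_rot: [2.216, 2.208, 0.004]
contact_force: [0.3, -0.4, -0.2]
finger_gap: 0.0366
```

>>> carry_out --pt "-1 0 0 0.001 0" --pt "-1 0 0 0.0015 0" --pt "-1 0 0 0.0015 0"

```text
clock: 23.8
eef_pos: [0.6557, 0.164, 0.0263]
ee_rot: [2.216, 2.208, 0.004]
contact_force: [-6.1, -0.5, 9.6]
finger_gap: 0.0369
```

Contact at 9.6 N, at seat height. Release and rise, opening only modestly.

>>> carry_out --pt "-1 0 0 -0.001 0" --pt "0.2 0 0 -0.001 0" --pt "0.2 0 0 -0.001 0" --pt "0.2 0 0 -0.03 0" --pt "0.2 0 0 -0.08 0" --pt "0.2 -0.05 0 -0.11 0" --pt "0.2 -0.07 0 -0.115 0" --pt "0.2 -0.07 0 -0.115 0"

```text
clock: 24.8
eef_pos: [0.6541, 0.0935, 0.1416]
ee_rot: [2.219, 2.205, 0.004]
contact_force: [-0.0, 0.3, 0.2]
finger_gap: 0.0513
```

```bash
python3 - <<'E'
from h import *
o=arm.get_obs();print(o['clock'],o['finger_gap'],o['eef_pos'],o['contact_force'])
a=snap('wrist','w15'); print('rim'); blobs(a,'yellow','wrist','w15',.0335,60); print('cap top');blobs(a,'yellow','wrist','w15',.046,60); asc(a,50,170,190,330,2)
E
```

```text
24.8 0.05132016741629873 [0.65411211 0.09352165 0.1415831 ] [-0.04812815  0.33682881  0.21647953]
rim
w15 yellow [223, 73, 64, 67, 733] circ [0.6558 0.1654] 29.3 ell (array([0.6559, 0.1654]), array([57.9, 58.3]))
w15 yellow [232, 84, 46, 47, 1628] circ [0.6559 0.1655] 20.8 ell (array([0.6559, 0.1654]), array([40.7, 41.2]))
w15 yellow [0, 129, 6, 18, 72] circ [0.4128 0.1409] 8.9 ell (array([0.4107, 0.1406]), array([10.2, 20. ]))
cap top
w15 yellow [223, 73, 64, 67, 733] circ [0.6557 0.166 ] 28.0 ell (array([0.6557, 0.166 ]), array([55.1, 55.5]))
w15 yellow [232, 84, 46, 47, 1628] circ [0.6558 0.166 ] 19.9 ell (array([0.6557, 0.1659]), array([38.8, 39.2]))
w15 yellow [0, 129, 6, 18, 72] circ [0.4243 0.1426] 8.4 ell (array([0.4222, 0.1423]), array([ 9.7, 19.1]))
50 ......................................................................
52 ......................................................................
54 ......................................................................
56 ......................................................................
58 ...............................
[... 3444 characters left out ...]
.........................
152 ......................................................................
154 ......................................................................
156 ......................................................................
158 ......................................................................
160 ......................................................................
162 ......................................................................
164 ......................................................................
166 ......................................................................
168 ......................................................................
```

Yellow is seated and concentric with its rim, (0.6557,0.166) against (0.6559,0.1654). Next, the blue cap.

>>> carry_out --pt "0.75 -0.06 0.005 -0.005 0" --pt "0.75 -0.12 0.012 -0.005 0" --pt "0.75 -0.18 0.018 -0.005 0" --pt "0.75 -0.23 0.025 0 0" --pt "0.75 -0.2515 0.0255 0.02 0" --pt "0.75 -0.2515 0.0255 0.05 0" --pt "0.75 -0.2515 0.0255 0.05 0" --pt "0.75 -0.2515 0.0255 0.05 0"

```text
clock: 25.85
eef_pos: [0.678, -0.1557, 0.0921]
ee_rot: [2.218, 2.21, 0.002]
contact_force: [0.6, 1.0, 0.4]
finger_gap: 0.0749
```

```bash
python3 - <<'E'
from h import *
o=arm.get_obs();print(o['clock'],o['finger_gap'],o['eef_pos'],o['contact_force'])
a=snap('wrist','w16'); blobs(a,'blue','wrist','w16',.032,500); blobs(a,'red','wrist','w16',.016,500)
E
```

```text
25.85 0.07493077413597171 [ 0.67800455 -0.15566679  0.09208938] [0.62067136 0.98545935 0.37946042]
w16 blue [0, 0, 64, 58, 897] circ [ 0.5227 -0.0256] 30.5 ell (array([ 0.5226, -0.0265]), array([32. , 57.6]))
w16 blue [338, 130, 171, 185, 1173] circ [ 0.8316 -0.2035] 117.0 ell (array([ 0.8324, -0.1908]), array([147.3, 291.9]))
w16 blue [225, 167, 63, 63, 3083] circ [ 0.6802 -0.1554] 28.2 ell (array([ 0.6797, -0.1556]), array([51.7, 56.4]))
w16 red [221, 153, 74, 66, 1207] circ [ 0.6816 -0.1538] 34.2 ell (array([ 0.6812, -0.155 ]), array([65. , 70.3]))
```

>>> carry_out --pt "0.75 -0.0015 0.0018 0.03 0" --pt "0.75 -0.0015 0.0018 0.055 0" --pt "0.75 -0.0015 0.0018 0.07 0" --pt "0.75 -0.0015 0.0018 0.076 0" --pt "0.75 -0.0015 0.0018 0.077 0" --pt "0.75 -0.0015 0.0018 0.077 0"

```text
clock: 26.65
eef_pos: [0.6821, -0.1584, 0.0176]
ee_rot: [2.216, 2.208, 0.005]
contact_force: [1.5, -0.9, 0.5]
finger_gap: 0.0747
```

>>> carry_out --pt "0.5 0 0 0 0" --pt "0.2 0 0 0 0" --pt "0 0 0 0 0" --pt "0 0 0 0 0"

```text
clock: 27.15
eef_pos: [0.6822, -0.1585, 0.018]
ee_rot: [2.215, 2.207, 0.005]
contact_force: [-1.1, 0.0, 2.7]
finger_gap: 0.0427
```

```bash
python3 - <<'E'
from h import *
a=snap('wrist','w17'); asc(a,150,300,180,350,3)
b=snap('side','s17'); print(); asc(b,200,255,285,350,1)
E
```

```text
150 .........................................................
153 .........................................................
156 .........................................................
159 .........................................................
162 .........................................................
165 .........................................................
168 .........................................................
171 .........................................................
174 ....................RRRRRRRRRR...........................
177 .................RRRRRRRRRRRRRRR.........................
180 ...............RRRRRRRRRRRRRRRRRRR.......................
183 ..............RRRRRRRRRRRRRRRRRRRRR......................
186 .............RRRRRRRRRRRRRRRRRRRRRRR.....................
189 ............RRRRRRRRRRRRRRRRRRRRRRRRR....................
192 ...........RRRRRRRRRRVVVVVVRRRRRRRRRRR...................
195 ...........RRRRRRRVBBBBBBBBBBVRRRRRRRRR..................
198 ..........RRRRRRBBBBBBBBBBBBBBBBRRRRRRR..................
201 .........RRRRRRBBBBBBBBBBBBBBBBBBRRRRRRR..
[... 5150 characters left out ...]

245 ...................RRRRRRRRRRRRRRRRRRRRRRRRRRRRR.................
246 ....................RRRRRRRRRRRRRRRRRRRRRRRRRRR..................
247 .....................RRRRRRRRRRRRRRRRRRRRRRRRR...................
248 .......................RRRRRRRRRRRRRRRRRRRRRR....................
249 ........................RRRRRRRRRRRRRRRRRRRR.....................
250 ..........................RRRRRRRRRRRRRRRRR......................
251 .............................RRRRRRRRRRR.........................
252 .................................................................
253 .................................................................
254 .................................................................
```

Same cause: the fingers slid in over the blue top. All contacts now agree that the tips are about 12–15 mm behind the TCP. Reopening above the cap, then re-measuring and going lower.

>>> carry_out --pt "0 0 0 -0.01 0" --pt "0.75 0 0 -0.03 0" --pt "0.75 0 0 -0.07 0" --pt "0.75 0 0 -0.08 0" --pt "0.75 0 0 -0.08 0"

```text
clock: 27.88
eef_pos: [0.6825, -0.1582, 0.1003]
ee_rot: [2.213, 2.205, 0.008]
contact_force: [0.2, -0.6, -0.3]
finger_gap: 0.0747
```

```bash
python3 - <<'E'
from h import *
o=arm.get_obs();print(o['clock'],o['finger_gap'],o['eef_pos'],o['contact_force'])
a=snap('wrist','w18'); blobs(a,'blue','wrist','w18',.032,500); blobs(a,'red','wrist','w18',.016,500)
E
```

```text
27.875 0.0747096967731866 [ 0.68246678 -0.15815771  0.10028952] [ 0.16407368 -0.5525335  -0.30658737]
w18 blue [0, 0, 63, 55, 832] circ [ 0.5227 -0.0261] 30.5 ell (array([ 0.5228, -0.0271]), array([30.9, 56.6]))
w18 blue [331, 125, 165, 182, 1107] circ [ 0.8328 -0.2044] 117.2 ell (array([ 0.834 , -0.1975]), array([149.6, 281. ]))
w18 blue [220, 162, 61, 61, 2908] circ [ 0.6798 -0.1556] 28.0 ell (array([ 0.6797, -0.1556]), array([51.8, 56. ]))
w18 red [216, 149, 72, 65, 1152] circ [ 0.6815 -0.1541] 34.2 ell (array([ 0.6812, -0.1551]), array([65. , 69.8]))
```

>>> carry_out --pt "0.75 0.002 -0.0045 0.04 0" --pt "0.75 0.002 -0.0045 0.07 0" --pt "0.75 0.002 -0.0045 0.088 0" --pt "0.75 0.002 -0.0045 0.0945 0" --pt "0.75 0.002 -0.0045 0.0955 0" --pt "0.75 0.002 -0.0045 0.0955 0"

```text
clock: 28.68
eef_pos: [0.6792, -0.1569, 0.0043]
ee_rot: [2.214, 2.205, 0.007]
contact_force: [0.4, 0.3, -0.5]
finger_gap: 0.0748
```

>>> carry_out --pt "0.5 0 0 0 0" --pt "0.3 0 0 0 0" --pt "0.2 0 0 0 0" --pt "0.2 0 0 0 0"

```text
clock: 29.18
eef_pos: [0.6799, -0.1572, 0.0056]
ee_rot: [2.213, 2.205, 0.008]
contact_force: [-1.5, 0.1, 6.2]
finger_gap: 0.0514
```

>>> carry_out --pt "0 0 0 0 0" --pt "-1 0 0 0 0" --pt "-1 0 0 0 0" --pt "-1 0 0 0 0"

```text
clock: 29.68
eef_pos: [0.6802, -0.1572, 0.0059]
ee_rot: [2.212, 2.204, 0.009]
contact_force: [-0.4, -0.1, 6.2]
finger_gap: 0.0505
```

Blue is gripped. Lift.

>>> carry_out --pt "-1 0 0 -0.01 0" --pt "-1 0 0 -0.04 0" --pt "-1 0 0 -0.09 0" --pt "-1 0 0 -0.14 0" --pt "-1 0 0 -0.14 0" --pt "-1 0 0 -0.14 0"

```text
clock: 30.42
eef_pos: [0.6775, -0.1558, 0.1457]
ee_rot: [2.212, 2.204, 0.008]
contact_force: [-0.9, 0.0, -1.2]
finger_gap: 0.0503
```

```bash
python3 - <<'E'
from h import *
o=arm.get_obs();z=o['eef_pos'][2];print(o['clock'],o['finger_gap'],o['eef_pos'],o['contact_force'])
a=snap('wrist','w19'); blobs(a,'red','wrist','w19',.016,200); blobs(a,'blue','wrist','w19',z+.026,1500); blobs(a,'blue','wrist','w19',.0335,500)
E
```

```text
30.425 0.05030626017905718 [ 0.67752852 -0.15584207  0.14568083] [-0.89200785  0.01988013 -1.16355413]
w19 red [226, 143, 61, 60, 2914] circ [ 0.6813 -0.1544] 34.4 ell (array([ 0.6812, -0.1548]), array([65.2, 68.4]))
w19 blue [207, 202, 95, 95, 7276] circ [ 0.6764 -0.1527] 29.7 ell (array([ 0.6771, -0.1531]), array([52. , 59.4]))
w19 blue [12, 0, 89, 64, 1005] circ [ 0.5112 -0.0095] 37.8 ell (array([ 0.5111, -0.0098]), array([70. , 75.6]))
w19 blue [323, 123, 141, 160, 840] circ [ 0.8342 -0.206 ] 118.3 ell (array([ 0.8347, -0.1988]), array([157.4, 289.6]))
w19 blue [207, 202, 95, 95, 7276] circ [ 0.6777 -0.2395] 61.5 ell (array([ 0.6792, -0.2404]), array([108. , 123.4]))
```

>>> carry_out --pt "-1 0.02 -0.05 -0.01 0" --pt "-1 0.045 -0.1 -0.01 0" --pt "-1 0.071 -0.15 -0.01 0" --pt "-1 0.071 -0.167 -0.01 0" --pt "-1 0.071 -0.167 -0.01 0" --pt "-1 0.071 -0.167 -0.01 0"

```text
clock: 31.22
eef_pos: [0.5101, -0.0841, 0.1506]
ee_rot: [2.215, 2.206, 0.006]
contact_force: [0.7, -0.5, 0.0]
finger_gap: 0.0503
```

```bash
python3 - <<'E'
from h import *
o=arm.get_obs();z=o['eef_pos'][2];print(o['clock'],o['finger_gap'],o['eef_pos'],o['ee_rot'])
a=snap('wrist','w20'); blobs(a,'blue','wrist','w20',.0335,200); print('held');blobs(a,'blue','wrist','w20',z+.026,1500)
E
```

```text
31.225 0.05029334652374216 [ 0.51014515 -0.08407439  0.15058396] [2.2145958  2.2059725  0.00608808]
w20 blue [213, 62, 75, 79, 877] circ [ 0.5084 -0.0083] 35.8 ell (array([ 0.5083, -0.0083]), array([70.7, 71.1]))
w20 blue [447, 195, 65, 135, 772] circ [ 0.7782 -0.1982] 94.8 ell (array([ 0.7732, -0.187 ]), array([ 78.4, 253.2]))
w20 blue [207, 202, 96, 94, 7248] circ [ 0.5124 -0.17  ] 61.9 ell (array([ 0.5114, -0.1713]), array([109.8, 125. ]))
held
w20 blue [207, 202, 96, 94, 7248] circ [ 0.5101 -0.0806] 29.3 ell (array([ 0.5098, -0.0813]), array([51.9, 59.1]))
```

>>> carry_out --pt "-1 0.05 -0.001 0 0" --pt "-1 0.0763 -0.0015 0.02 0" --pt "-1 0.0763 -0.0015 0.06 0" --pt "-1 0.0763 -0.0015 0.1 0" --pt "-1 0.0763 -0.0015 0.117 0" --pt "-1 0.0763 -0.0015 0.121 0" --pt "-1 0.0763 -0.0015 0.121 0"

```text
clock: 32.15
eef_pos: [0.512, -0.0091, 0.0302]
ee_rot: [2.214, 2.205, 0.008]
contact_force: [-0.3, 0.3, -0.4]
finger_gap: 0.0505
```

Correct laterally (dx +0.0013, dy -0.0034), then lower to contact.

>>> carry_out --pt "-1 0.0013 -0.0034 0 0" --pt "-1 0.0013 -0.0034 0.002 0" --pt "-1 0.0013 -0.0034 0.005 0" --pt "-1 0.0013 -0.0034 0.007 0" --pt "-1 0.0013 -0.0034 0.007 0"

```text
clock: 32.78
eef_pos: [0.5085, -0.0079, 0.0228]
ee_rot: [2.214, 2.205, 0.007]
contact_force: [-0.6, -0.3, -1.7]
finger_gap: 0.0502
```

>>> carry_out --pt "-1 0 0 0.0015 0" --pt "-1 0 0 0.003 0" --pt "-1 0 0 0.003 0"

```text
clock: 33.15
eef_pos: [0.5085, -0.0079, 0.0199]
ee_rot: [2.214, 2.205, 0.007]
contact_force: [-1.2, 0.8, 2.0]
finger_gap: 0.0505
```

>>> carry_out --pt "-1 0 0 0.001 0" --pt "-1 0 0 0.0015 0" --pt "-1 0 0 0.0015 0"

```text
clock: 33.52
eef_pos: [0.5086, -0.0079, 0.0198]
ee_rot: [2.214, 2.205, 0.007]
contact_force: [-9.4, 1.2, 18.0]
finger_gap: 0.0504
```

Seat contact is at exactly the predicted height. Release and rise.

>>> carry_out --pt "-1 0 0 -0.001 0" --pt "0.55 0 0 -0.001 0" --pt "0.55 0 0 -0.001 0" --pt "0.55 0 0 -0.03 0" --pt "0.55 0 0 -0.08 0" --pt "0.55 -0.05 0 -0.12 0" --pt "0.55 -0.07 0 -0.12 0" --pt "0.55 -0.07 0 -0.12 0"

```text
clock: 34.52
eef_pos: [0.5068, -0.0782, 0.1408]
ee_rot: [2.216, 2.202, 0.007]
contact_force: [-0.6, 0.4, 0.1]
finger_gap: 0.0665
```

```bash
python3 - <<'E'
from h import *
o=arm.get_obs();print(o['clock'],o['finger_gap'],o['eef_pos'],o['contact_force'])
a=snap('wrist','w21'); print('rim'); blobs(a,'blue','wrist','w21',.0335,200); print('cap top');blobs(a,'blue','wrist','w21',.046,1000)
E
```

```text
34.525 0.06649904387000315 [ 0.50680371 -0.07817299  0.1408197 ] [-0.61547838  0.44433337  0.06689577]
rim
w21 blue [215, 68, 78, 81, 929] circ [ 0.5082 -0.0083] 35.8 ell (array([ 0.5082, -0.0083]), array([70.6, 71.2]))
w21 blue [225, 78, 60, 62, 2912] circ [ 0.509  -0.0083] 27.6 ell (array([ 0.509 , -0.0082]), array([54.6, 54.8]))
w21 blue [454, 203, 58, 121, 718] circ [ 0.7697 -0.1861] 82.1 ell (array([ 0.6699, -0.0255]), array([ 89. , 218.8]))
cap top
w21 blue [225, 78, 60, 62, 2912] circ [ 0.5088 -0.0076] 26.3 ell (array([ 0.5088, -0.0076]), array([52. , 52.2]))
```

Blue is seated and centred to 1 mm. Now red, checking clearance to the white pad's edge on the +x side.

>>> carry_out --pt "1 -0.02 0.05 -0.005 0" --pt "1 -0.05 0.1 -0.005 0" --pt "1 -0.078 0.15 -0.005 0" --pt "1 -0.078 0.173 0 0" --pt "1 -0.078 0.173 0.04 0" --pt "1 -0.078 0.173 0.04 0" --pt "1 -0.078 0.173 0.04 0"

```text
clock: 35.45
eef_pos: [0.679, -0.1554, 0.1032]
ee_rot: [2.217, 2.206, 0.006]
contact_force: [-0.5, 0.2, 0.7]
finger_gap: 0.0853
```

```bash
python3 - <<'E'
from h import *
o=arm.get_obs();print(o['clock'],o['finger_gap'],o['eef_pos'],o['contact_force'])
a=snap('wrist','w22'); blobs(a,'red','wrist','w22',.016,500)
for z in(0,.02): print(ray('wrist',[[307,147],[312,200],[322,260]],z,'w13').round(3).tolist())
h=cv2.cvtColor(a,cv2.COLOR_RGB2HSV); k=cv2.inRange(h,(150,60,120),(172,160,255)); p=np.argwhere(k)[:,::-1]; print('pink',len(p), p.min(0) if len(p) else 0, ray('wrist',p[p[:,1]==p[:,1].min()][:1],.016,'w22') if len(p) else '')
E
```

```text
35.45 0.08529683389921239 [ 0.67904661 -0.15543774  0.10315016] [-0.4542249   0.23956578  0.73538883]
w22 red [221, 151, 70, 71, 3900] circ [ 0.6811 -0.1543] 34.5 ell (array([ 0.6812, -0.1545]), array([65.3, 68.9]))
[[0.758, -0.132, 0.0], [0.767, -0.195, 0.0], [0.786, -0.278, 0.0]]
[[0.753, -0.129, 0.02], [0.762, -0.187, 0.02], [0.78, -0.265, 0.02]]
pink 2864 [224 254] [[ 0.67429511 -0.22522977  0.016     ]]
```

>>> carry_out --pt "1 0.0005 0.001 0.04 0" --pt "1 0.0005 0.001 0.08 0" --pt "1 0.0005 0.001 0.1 0" --pt "1 0.0005 0.001 0.108 0" --pt "1 0.0005 0.001 0.111 0" --pt "1 0.0005 0.001 0.111 0"

```text
clock: 36.25
eef_pos: [0.6836, -0.1567, -0.0049]
ee_rot: [2.214, 2.202, 0.009]
contact_force: [-0.4, 0.4, -0.1]
finger_gap: 0.0851
```

>>> carry_out --pt "1 0.0007 -0.0022 0.003 0" --pt "1 0.0007 -0.0022 0.005 0" --pt "1 0.0007 -0.0022 0.005 0"

```text
clock: 36.62
eef_pos: [0.6814, -0.156, -0.01]
ee_rot: [2.214, 2.202, 0.009]
contact_force: [0.0, 0.3, -0.4]
finger_gap: 0.0856
```

>>> carry_out --pt "0.8 0 0 0 0" --pt "0.6 0 0 0 0" --pt "0.5 0 0 0 0" --pt "0.5 0 0 0 0"

```text
clock: 37.12
eef_pos: [0.6817, -0.156, -0.0095]
ee_rot: [2.214, 2.202, 0.01]
contact_force: [-0.2, 1.0, 3.2]
finger_gap: 0.0649
```

>>> carry_out --pt "0.2 0 0 0 0" --pt "-1 0 0 0 0" --pt "-1 0 0 0 0" --pt "-1 0 0 0 0"

```text
clock: 37.62
eef_pos: [0.682, -0.1562, -0.009]
ee_rot: [2.213, 2.202, 0.01]
contact_force: [-0.5, -0.4, 5.5]
finger_gap: 0.0631
```

Red is gripped. Lift and carry toward the red fitting.

>>> carry_out --pt "-1 0 0 -0.01 0" --pt "-1 0 0 -0.04 0" --pt "-1 0 0 -0.09 0" --pt "-1 0 0 -0.14 0" --pt "-1 0.04 -0.03 -0.17 0" --pt "-1 0.09 -0.06 -0.17 0" --pt "-1 0.14 -0.095 -0.17 0" --pt "-1 0.19 -0.13 -0.17 0" --pt "-1 0.24 -0.16 -0.17 0" --pt "-1 0.29 -0.195 -0.17 0" --pt "-1 0.33 -0.225 -0.17 0" --pt "-1 0.344 -0.232 -0.165 0" --pt "-1 0.344 -0.232 -0.165 0" --pt "-1 0.344 -0.232 -0.165 0"

```text
clock: 39.38
eef_pos: [0.4496, 0.1896, 0.1485]
ee_rot: [2.214, 2.2, 0.01]
contact_force: [-0.3, -0.6, -0.3]
finger_gap: 0.0632
```

```bash
python3 - <<'E'
from h import *
o=arm.get_obs();z=o['eef_pos'][2];print(o['clock'],o['finger_gap'],o['eef_pos'],o['ee_rot'],o['joints'].round(2))
a=snap('wrist','w23'); blobs(a,'red','wrist','w23',.0335,200); print('held');blobs(a,'red','wrist','w23',z+.025,3000)
E
```

```text
39.375 0.06323517260406261 [0.44958301 0.18960635 0.14849615] [2.21362753 2.20047505 0.00977918] [ 0.31 -0.15  1.89 -0.02  1.38  0.31]
w23 red [208, 56, 88, 94, 651] circ [0.45   0.2629] 42.2 ell (array([0.4499, 0.263 ]), array([83. , 84.1]))
w23 red [196, 190, 118, 115, 8209] circ [0.4526 0.1044] 74.1 ell (array([0.4514, 0.1036]), array([134.5, 148.3]))
held
w23 red [196, 190, 118, 115, 8209] circ [0.4498 0.1923] 35.6 ell (array([0.4492, 0.1919]), array([64.5, 71.2]))
```

>>> carry_out --pt "-1 0.05 0.001 0 0" --pt "-1 0.0737 0.0007 0.02 0" --pt "-1 0.0737 0.0007 0.06 0" --pt "-1 0.0737 0.0007 0.1 0" --pt "-1 0.0737 0.0007 0.115 0" --pt "-1 0.0737 0.0007 0.118 0" --pt "-1 0.0737 0.0007 0.118 0"

```text
clock: 40.3
eef_pos: [0.4545, 0.2622, 0.0313]
ee_rot: [2.215, 2.199, 0.013]
contact_force: [0.2, -0.0, -1.2]
finger_gap: 0.0628
```

>>> carry_out --pt "-1 0.0011 -0.0042 0 0" --pt "-1 0.0011 -0.0042 0.002 0" --pt "-1 0.0011 -0.0042 0.006 0" --pt "-1 0.0011 -0.0042 0.008 0" --pt "-1 0.0011 -0.0042 0.008 0"

```text
clock: 40.92
eef_pos: [0.4501, 0.2631, 0.0228]
ee_rot: [2.215, 2.199, 0.012]
contact_force: [0.4, 0.2, -1.2]
finger_gap: 0.0631
```

>>> carry_out --pt "-1 0 0 0.001 0" --pt "-1 0 0 0.002 0" --pt "-1 0 0 0.002 0"

```text
clock: 41.3
eef_pos: [0.4501, 0.2631, 0.021]
ee_rot: [2.215, 2.199, 0.012]
contact_force: [-2.3, -1.3, 3.2]
finger_gap: 0.0632
```

Contact is starting at the seat (+3 N). Press slightly, release and rise.

>>> carry_out --pt "-1 0 0 0.0007 0" --pt "-1 0 0 0.0007 0"

```text
clock: 41.55
eef_pos: [0.4502, 0.2631, 0.0209]
ee_rot: [2.215, 2.199, 0.011]
contact_force: [-4.2, -2.0, 7.7]
finger_gap: 0.0633
```

>>> carry_out --pt "0.9 0 0 0 0" --pt "0.9 0 0 0 0" --pt "0.9 0 0 0 0" --pt "0.9 0 0 -0.03 0" --pt "0.9 0 0 -0.08 0" --pt "0.9 -0.05 0 -0.12 0" --pt "0.9 -0.07 0 -0.12 0" --pt "0.9 -0.07 0 -0.12 0"

```text
clock: 42.55
eef_pos: [0.4478, 0.1933, 0.1422]
ee_rot: [2.216, 2.196, 0.013]
contact_force: [0.4, 1.1, 0.7]
finger_gap: 0.081
```

```bash
python3 - <<'E'
from h import *
o=arm.get_obs();print(o['clock'],o['finger_gap'],o['eef_pos'],o['contact_force'])
a=snap('wrist','w24'); print('rim'); blobs(a,'red','wrist','w24',.0335,200); print('cap top');blobs(a,'red','wrist','w24',.046,1000)
t=snap('top','t2'); s=snap('side','s24')
o=np.zeros((600,800,3),np.uint8)
def put(im,y0,y1,x0,x1,Y,X,H,W): o[Y:Y+H,X:X+W]=cv2.resize(im[y0:y1,x0:x1],(W,H),interpolation=cv2.INTER_CUBIC)[:,:,::-1]
put(t,200,295,335,410,0,0,380,300); put(s,260,320,170,270,0,300,300,500); put(s,115,220,170,300,300,300,300,371); put(a,40,160,190,310,380,0,220,220)
cv2.imwrite('pics/final1.png',o)
E
```

```text
42.55 0.08104875922866206 [0.44779183 0.1932922  0.14221726] [0.35380356 1.13644381 0.68973479]
rim
w24 red [208, 60, 90, 95, 649] circ [0.4501 0.263 ] 42.1 ell (array([0.4496, 0.2633]), array([82.1, 84. ]))
w24 red [217, 82, 28, 60, 1124] circ [0.4326 0.2605] 27.0 ell (array([0.4296, 0.2601]), array([25. , 52.3]))
cap top
w24 red [217, 82, 28, 60, 1124] circ [0.4332 0.2613] 25.8 ell (array([0.4304, 0.2609]), array([23.8, 49.8]))
```

View pics/final1.png

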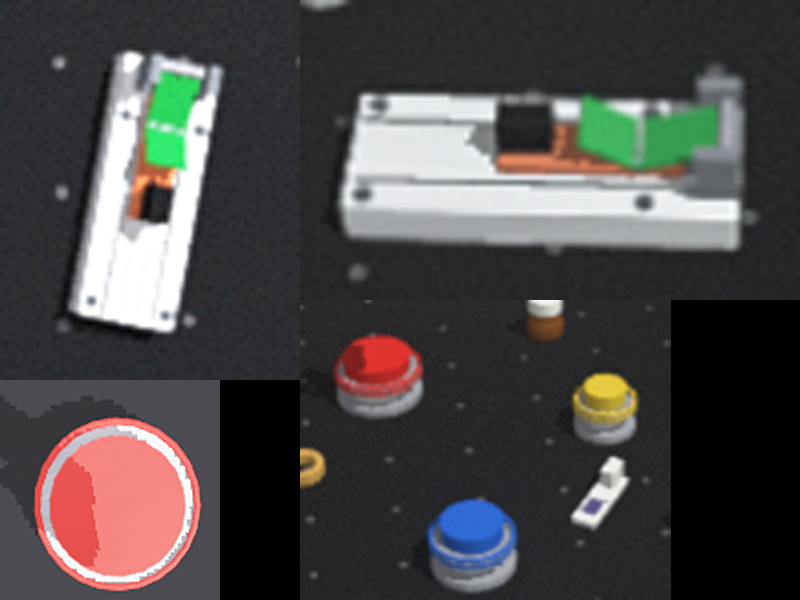

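The last picture shows everything in place. The plate lies straight under the clip (top-left and top-right crops), and the red, blue and yellow caps sit flat inside their rims with an even gap around the red one. By position the block sat at stage x ≈ -6.1 mm on release, where -6 is expected at the stop. Handing in.

```bash
python3 - <<'E'
from h import *
print(arm.job_done()); o=arm.get_obs(); print(o['clock'],o['contact_force'])
E
```

```text
the job is handed in; nothing more can be done
None
the job is handed in; nothing more can be done
```

The job is done and handed in at about 43 s of the 96 s allowed. The plate went in first, then the yellow, blue and red caps. Everything was released and the arm was clear of it all.

**Plate:** I slid the copper plate front first under the clip until it met the stop block with about 7 N. On release the grip block was at stage x ≈ -6.1 mm; -6 mm is expected at the stop. The last picture shows it straight on the bed under the clip.

**Caps:**

| Cap | Offset from rim centre | Where contact was felt |
|---|---|---|
| Yellow | under 1 mm | at seat height |
| Blue | about 1 mm | at seat height |
| Red | not measured | at seat height |

- A shadow split the red cap's colour mask in the last check, so its centre could not be measured. The picture shows an even gap all round.
- The largest force reading was about 20 N, while seating the blue cap.

**What disagreed:** The real fingertips were about 12 to 15 mm behind the reported TCP, not 14 mm ahead as described. Because of this:
- The first grasps of the plate, yellow and blue closed too high and had to be redone.
- The failed yellow grasp moved that cap about 14 mm on the stack.
- Later grasps allowed for the difference and held.

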